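# Load and latch the dry box

## Robot

A 7-joint arm with a two-finger parallel gripper is mounted at the origin on the work surface. World frame = base frame: x ahead of the robot, y to its left, z up, the work surface at z = 0. Lengths are in mm, angles in rad, forces in N, time in s.
With the tool pointing down it reaches from about 400 to 875 mm from the base axis. Payload 4.4 kg.
Tool frame: the origin (TCP) lies midway between the tips of the shut fingers; the grasp point (between the pads) lies 19 mm behind it; z points along the fingers, y is the line along which they close (so a half turn about z gives the same grasp; the last joint's range is limited). The gripper opens to 85 mm and grips with 20 to 120 N. Pads are 22 mm wide; open, the fingers measure 114 mm over their backs; the gripper's body (76 mm by 85 mm) begins 54 mm behind the grasp point. The pads swing forward as they close: fully open they stand 13 mm farther back than shut.
Start: joints at [1.061, 0.628, 0.038, 1.517, -0.027, 0.996, -0.02], TCP at [279.122, -587.034, 231.313] pointing down, gripper open.
Joint ranges: [-3.06, 3.06], [-0.37, 2.12], [-1.25, 1.32], [0.18, 2.47], [-1.1, 4.24], [0.23, 1.98], [-2.94, 2.94]. Speed limits (rad/s): [2.57, 2.57, 3.14, 3.14, 3.14, 3.14, 3.14].

## Interface

Orientations are given as [roll, pitch, yaw] about the fixed x, y, z axes, in that order (R = Rz(yaw) Ry(pitch) Rx(roll)).
In Python, from cell import telemetry, eyes, ctrl, finder gives the robot as it stands.
- The arm moves only by the tool move_arm, never from a script. Its argument "steps" is a list of rows, each a list of 7 numbers: the turn, a rotation vector about the world's x, y, z in degrees, then the shift along the world's x, y, z in m, then the finger opening in m, from 0 to 0.0854. A call has 1 to 5 rows; each row shifts and turns the commanded pose from where the row before left it; what a row does not reach is not made up. A row lasts 1/10 s, in which the tool goes at most 50 mm and 8.59 degrees, less where a joint would pass 70% of its speed; a pose out of reach is approached as far as the arm can. A call with a gripper value outside its range is refused whole. The fingers move at their own pace and stop on an object; the grip force is fixed at half the most. Time passes only in rows, so rows that do not move let the fingers close. It gives the time, the measured TCP pose, the force, the opening and the grip force at its end, in the units of the state.
- telemetry.read_state(): the state, without advancing time (a new reading comes with each control period).
- eyes.get_image(name): name is "side" or "top"; returns (picture, depth): 420x560x3 uint8, blue, green, red; 420x560 float32, mm along the optical axis (not along the pixel's ray), 0 where there is no reading.
- eyes.calibration(name): a dict with "fx", "fy", "cx", "cy" (pixels), "distortion" ([k1, k2, p1, p2, k3] as OpenCV has them; the pictures are not rectified), "position" and "attitude" of the camera in the world. Camera axes: x right, y down, z forward; pixel columns grow to the right and rows downward; lengths in mm; the calibration is good to about 2 mm. A picture is of the moment at which its call begins. calibration takes no time and is no camera call.
- ctrl.finish_job(): hands the job in; it is judged then, once.
Trained networks look in the newest picture that a camera, given by its name, has taken for a name from the list of things; names that differ only in an ending like _2 or _b are one class to them, and where a whole thing is asked for, a point or a joint stands for the part that bears it (a point fixed in the world has none). Each returns a list of dicts, best first, with "confidence" (0 to 1); they miss things now and then, are a little off and sometimes report something else, mostly with a low value. They report only what shows in the picture. A call takes as long as a camera call.
- finder.boxes_of(camera, name): "location" ([x, y, z] in mm, in the coordinates of the camera as it stood for that picture, good to about 4 mm: the middle of the surface that is visible of it).
- finder.cut_out(camera, name): "mask" (420x560 bool, what is visible of it).
- finder.pinpoint(camera, name): "location" ([x, y, z] in mm, in the coordinates of the camera as it stood for that picture, good to about 4 mm: a listed point, or the origin of a listed thing).
The state is a dict: "clock": time; "qpos": joint angles; "qd": joint speeds; "tau": joint torques, N m; "eef_pos": TCP position; "tool_rot": TCP orientation; "force": force on the tool from outside, world axes, zero at the start; "torque": the same for the moment, N m; "width": finger opening in mm; "gripper_force": force on a finger pad.
Only numpy, scipy, OpenCV 4.12 (cv2) and the standard library are available. Lean on these libraries where they do the work, as an engineer would, in place of code of your own. Each camera call takes 0.05 s, during which the arm holds its last target. There are 200 camera calls.

## Task

Tip the capacitors out of the sorting dishes into the dry box's open tray (a dish may hold one, two or none) and stand all three dishes, emptied, upright on the black rubber mat. When all the capacitors are in, push the tray fully shut, swing the claw over so that its bar hooks in front of the keeper on the door, and only then swing the lever right down over centre, so that the box is latched. Leave the phone, jar, solder reel, screwdriver and spares box where they are.

Things in the scene. Friction and masses are not known exactly. Their poses are not given: they have to be found in the camera images.
- tray (a joint): the dry box's sliding tray: 0 shut, grows in m as the tray comes out towards the robot (at most 0.09). It slides with about 1.5 N and stays where it is left. Its door is a slab 30 mm thick, 166 mm wide, 6 to 70 mm above the table; the door's outer face, to push on, lies 70 mm to the robot's side of point tray_floor
- tray_floor (a point): point on the tray's inner floor, 12 mm above the table (x along the slide, away from the robot, into the box; z up). The tray's inside spans x -40 to +76 mm, y -71 to +71 mm about it. Walls rise 34 mm above the floor; at the robot's end is the door, 58 mm above the floor. With the tray out 85 mm only x = -40 to +44 mm is open from above, the rest lies under the box's roof
- drybox: white dry box, fixed, 170 mm wide (y), its roof from x = 12 to 157 mm and 70 mm above the table; origin at table level on its middle line, x to its rear (away from the robot). The latch is on the roof
- keeper (a point): where the claw's bar must lie: on the door's flat top (70 mm above the table), just in front (robot's side) of the keeper, a 24 mm wide steel tab standing 11 mm up and leaning towards the robot. This point is the bar's centre when it is seated (3.5 mm above the door top); x points away from the robot, into the box
- lever (a joint): draw latch's lever on the roof, hinged across the box: 0 = lying flat over the roof, pointing to the rear (latched); 1.75 rad = fully up (leaning 10 degrees to the robot). Stays where it is left. Pressed all the way down with the claw hooked it passes over centre and stays; about 5 N at its pad is enough
- lever_pivot (a point): the lever's hinge pin, 84 mm above the table; x to the rear when the lever is flat, and turns with the lever
- lever_pad (a point): top of the lever's pad, 50 mm from the pin: the side that faces the robot when the lever is up. The lever is 6 mm thick, 24 mm wide and ends 64 mm from the pin. Axes turn with the lever
- claw (a joint): hinge of the claw (a steel wire loop) on the lever, 18 mm from the pin (8 degrees to the lever's roof side): angle between claw and lever; at 3.85 it lies flipped back against its stop, leaning over the rear of the box; smaller as its bar swings up, over and down to the robot's side. It swings freely, so it falls to whichever side it leans
- claw_bar (a point): middle of the claw's cross bar (40 mm long across the box, 7 mm thick), 76 mm from the claw's hinge; the two side wires are 40 mm apart. The bar is spring-mounted: it pulls out up to 6 mm under tension
- mat: black rubber mat, 280 (x) by 110 (y) by 3 mm, fixed; origin under its centre
- dish1_mid (a point): steel sorting dish (one of three, all alike), flaring from 38 mm across at the foot to 62 mm at the rim, 36 mm high, 80 g. Two flat vertical grip lugs (18 mm wide, 12 to 34 mm up) on its y axis, 63 mm over both. This point: on its axis, 18 mm above the foot; z up out of the mouth. Starts with 0 to 2 capacitors in it, which slide out at about 105 degrees of tip
- dish2_mid (a point): steel sorting dish (one of three, all alike), flaring from 38 mm across at the foot to 62 mm at the rim, 36 mm high, 80 g. Two flat vertical grip lugs (18 mm wide, 12 to 34 mm up) on its y axis, 63 mm over both. This point: on its axis, 18 mm above the foot; z up out of the mouth. Starts with 0 to 2 capacitors in it, which slide out at about 105 degrees of tip
- dish3_mid (a point): steel sorting dish (one of three, all alike), flaring from 38 mm across at the foot to 62 mm at the rim, 36 mm high, 80 g. Two flat vertical grip lugs (18 mm wide, 12 to 34 mm up) on its y axis, 63 mm over both. This point: on its axis, 18 mm above the foot; z up out of the mouth. Starts with 0 to 2 capacitors in it, which slide out at about 105 degrees of tip
- cap1a_mid (a point): capacitor that starts in dish1: black and silver cylinder 13 mm across, 16 mm long, 12 g, smooth. This point: its centre; z along the cylinder. None if not there today
- cap1b_mid (a point): capacitor that starts in dish1: black and silver cylinder 13 mm across, 16 mm long, 12 g, smooth. This point: its centre; z along the cylinder. None if not there today
- cap2a_mid (a point): capacitor that starts in dish2: black and silver cylinder 13 mm across, 16 mm long, 12 g, smooth. This point: its centre; z along the cylinder. None if not there today
- cap2b_mid (a point): capacitor that starts in dish2: black and silver cylinder 13 mm across, 16 mm long, 12 g, smooth. This point: its centre; z along the cylinder. None if not there today
- cap3a_mid (a point): capacitor that starts in dish3: black and silver cylinder 13 mm across, 16 mm long, 12 g, smooth. This point: its centre; z along the cylinder. None if not there today
- cap3b_mid (a point): capacitor that starts in dish3: black and silver cylinder 13 mm across, 16 mm long, 12 g, smooth. This point: its centre; z along the cylinder. None if not there today
- phone: smartphone lying flat, 148 x 72 x 8 mm; leave it alone. Origin under its middle
- fluxjar: amber jar, 44 mm across, 45 mm high; leave it alone. Origin under its middle
- solder: grey reel, 52 mm across, 34 mm high; leave it alone. Origin under its middle
- driver: screwdriver lying on the bench, 170 mm long; leave it alone
- spares: small cardboard box 60 x 85 x 30 mm; leave it alone. Origin under its middle

How it is judged:
By the outcome, as a careful person would: the job done as asked, in the order asked, and still so for the second after the job is handed in, with the robot touching nothing.
Of cap1a, cap1b, cap2a, cap2b, cap3a, cap3b only 2 to 5 are there at a start; the rules pass over those that are not, and their reading is None.
At some moment in a run one of dish1, dish2, dish3 may be knocked a few centimetres aside while the robot is not near it.
It also fails if it takes over 210 s, if anything falls off the work surface, if the arm or the gripper's body presses on something with over 40 N, if the wrist force passes 120 N, or if a joint passes its speed limit or range.

## Working session

There is one attempt and no reset: what is moved stays moved. The work goes in short steps, Python scripts to look and compute and a tool call to move; the robot and the scene stay as the last step left them, time stands still between calls to the robot, and variables do not carry over. Pictures are saved under pics/ and viewed, at most 15 in all, crops included, and the job is handed in when it is done.

Besides the shell and the picture viewer there is one more tool, called after "Request:" as name(argument=value, ...) on one line, values as JSON. move_arm: Moves the arm, as the interface text tells. Its arguments: {"type":"object","properties":{"steps":{"type":"array"}},"required":["steps"]}

```bash
ls; mkdir -p pics; cat > h.py <<'E'
import numpy as np, cv2
from scipy.spatial.transform import Rotation as R
from cell import telemetry, eyes, ctrl, finder
def cam(n):
    c=eyes.calibration(n); return c
def c2w(n,p):
    c=cam(n); a=np.array(c["attitude"],float)
    M=a if a.shape==(3,3) else R.from_euler('xyz',a).as_matrix()
    return M@np.array(p)+np.array(c["position"])
def pix(n,u,v,z):
    c=cam(n);K=np.array([[c["fx"],0,c["cx"]],[0,c["fy"],c["cy"]],[0,0,1]])
    q=cv2.undistortPoints(np.array([[[u,v]]],float),K,np.array(c["distortion"],float))[0,0]
    return c2w(n,[q[0]*z,q[1]*z,z])
def st():
    s=telemetry.read_state(); print(s["clock"],np.round(s["eef_pos"],1),np.round(s["tool_rot"],3),np.round(s["force"],1),round(s["width"],1),s["gripper_force"])
    return s
def pin(n,names,k=2):
    for m in names:
        for d in finder.pinpoint(n,m)[:k]: print(n,m,round(d["confidence"],2),np.round(c2w(n,d["location"]),1))
E
python3 - <<'E'
from h import *
s=st();print(s)
for n in("side","top"):
    print(cam(n)); im,d=eyes.get_image(n); cv2.imwrite(f"pics/{n}0.png",im)
    pin(n,["tray_floor","drybox","keeper","lever_pivot","lever_pad","claw_bar","mat"],1)
    pin(n,["dish1_mid"],4); pin(n,["cap1a_mid"],6)
    pin(n,["phone","fluxjar","solder","driver","spares"],1)
E
```

```text
pics
0.0 [ 278.9 -586.5  230.4] [-3.14   0.     0.444] [ 0.3 -1.  -0.3] 85.3 0.0
{'clock': 0.0, 'qpos': array([ 1.06118678,  0.62935898,  0.03843187,  1.51834715, -0.02697383,
        0.99626022, -0.01998307]), 'qd': array([-0.00048658, -0.00056327, -0.00121165,  0.00169057,  0.00072028,
       -0.0002795 , -0.00105286]), 'tau': array([-1.16331736e-03, -5.63414598e+01,  1.22581411e+00, -1.93450963e+01,
        1.10399147e-02,  1.02963770e-02,  9.73337166e-06]), 'eef_pos': array([ 278.86577995, -586.47417253,  230.38722016]), 'tool_rot': array([-3.13973717e+00,  4.04973882e-05,  4.43849387e-01]), 'force': array([ 0.25561469, -1.00234035, -0.25641655]), 'torque': array([0.04562912, 0.03023994, 0.0247547 ]), 'gripper_force': 0.0, 'width': 85.31067320537818}
{'fx': 473.53389021524265, 'fy': 473.53389021524265, 'cx': 280.02180285959525, 'cy': 206.54466078516066, 'distortion': array([-0.13076358,  0.        ,  0.        ,  0.        ,  0.        ]), 'position': array([425.37434543, 786.73689581, 806.12153345]), 'attitude': array([-2.32555588,  0.01175023, -2.98045019])}
side tray_floor 0.8
[... 740 characters left out ...]
    ,  0.        ]), 'position': array([ 445.53390956,   43.18810977, 1212.17380605]), 'attitude': array([-3.03593763e+00, -1.22332930e-03, -1.59781979e+00])}
top tray_floor 0.79 [548.  -38.8  11.8]
top drybox 0.63 [580.3 -38.4  -1.7]
top keeper 0.57 [502.9 -42.   74.5]
top lever_pivot 0.74 [750.1 205.   -3.6]
top lever_pad 0.52 [636.2 -37.  133. ]
top claw_bar 0.46 [685.9 -38.3 167.6]
top mat 0.74 [ 519.  -317.1    3.7]
top dish1_mid 0.75 [596.2 260.6  16.4]
top cap1a_mid 0.42 [599.6 253.5  12.3]
top phone 0.95 [ 3.914e+02 -9.100e+00 -3.000e-01]
top fluxjar 0.51 [752.6 202.5  -2.3]
top solder 0.82 [ 729.7 -222.2    1.3]
top driver 0.75 [702.7 373.8  -2.6]
top spares 0.56 [353.8 288.    3.3]
```

View pics/top0.png

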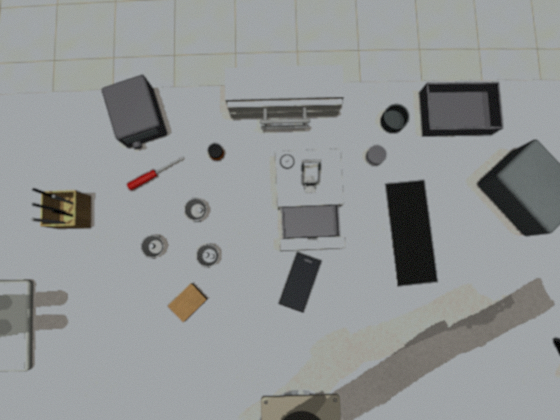

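View pics/side0.png

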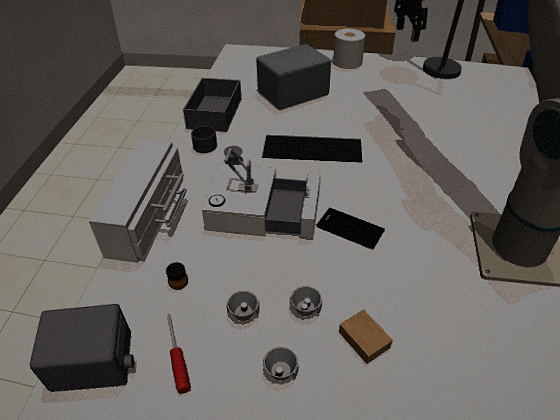

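```bash
python3 - <<'E'
from h import *
for n in("side","top"):
    eyes.get_image(n)
    for k in ("dish2_mid","dish3_mid","cap2a_mid","cap3b_mid"): pin(n,[k],4)
    for x in finder.boxes_of(n,"dish1_mid")+finder.boxes_of(n,"cap1a_mid"): print(x["confidence"],c2w(n,x["location"]))
E
```

```text
side dish2_mid 0.6 [471.6 229.2  16.2]
side dish2_mid 0.24 [474.7 237.3  13. ]
side dish3_mid 0.76 [499.5 378.2  15.5]
side cap2a_mid 0.65 [ 731.  -223.1   -1.2]
side cap2a_mid 0.49 [472.  222.6   9.6]
side cap3b_mid 0.41 [504.3 378.    8.1]
0.67 [595.72480409 254.89404103  22.65108152]
0.44 [500.2246621  369.04506907  17.76480711]
0.62 [594.41601869 260.82893002  17.50869167]
top dish2_mid 0.68 [474.2 232.5  19.2]
top dish3_mid 0.66 [499.1 371.5  20.1]
top cap2a_mid 0.66 [499.8 -42.2  75. ]
top cap2a_mid 0.54 [468.6 223.   12.7]
top cap3b_mid 0.51 [502.3 385.   15.9]
0.84 [599.27193212 264.35673822  20.12855599]
```

The top view shows the dishes at about (197,209), (155,245) and (208,255), the open tray at (310,222), the claw flipped back and the mat at (411,233). I'll zoom in on the dishes for their lugs and capacitors.

```bash
python3 - <<'E'
from h import *
a,da=eyes.get_image("top"); b,db=eyes.get_image("side")
A=cv2.resize(a[185:275,130:235],None,fx=5,fy=5,interpolation=cv2.INTER_CUBIC)
B=cv2.resize(b[280:390,215:335],None,fx=5,fy=5,interpolation=cv2.INTER_CUBIC)
cv2.imwrite("pics/a.png",A);cv2.imwrite("pics/b.png",B)
# dark/bright table
c=cam("top")
# mat corners
m=(a.max(2)<60).astype(np.uint8); m[:, :370]=0;m[:,445:]=0;m[:170]=0;m[295:]=0
r=cv2.minAreaRect(np.argwhere(m)[:,::-1].astype(np.float32)); print(r)
for p in cv2.boxPoints(r):
    d=c2w("top",[0,0,0]);print(pix("top",p[0],p[1],1205).round())
E
```

```text
((410.738525390625, 232.40768432617188), (101.95655059814453, 38.57480239868164), 82.87498474121094)
[ 649. -246.   23.]
[ 659. -350.   25.]
[ 387. -378.   -4.]
[ 378. -273.   -5.]
```

View pics/a.png

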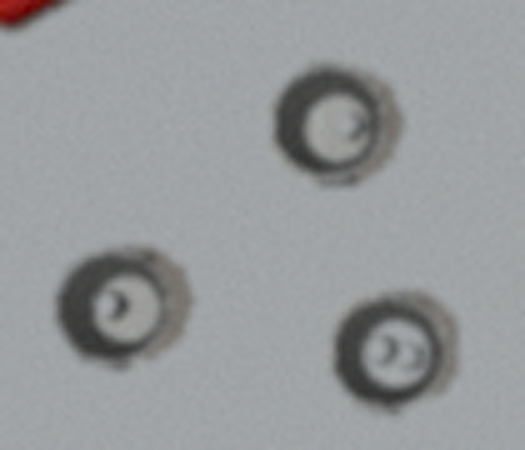

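View pics/b.png

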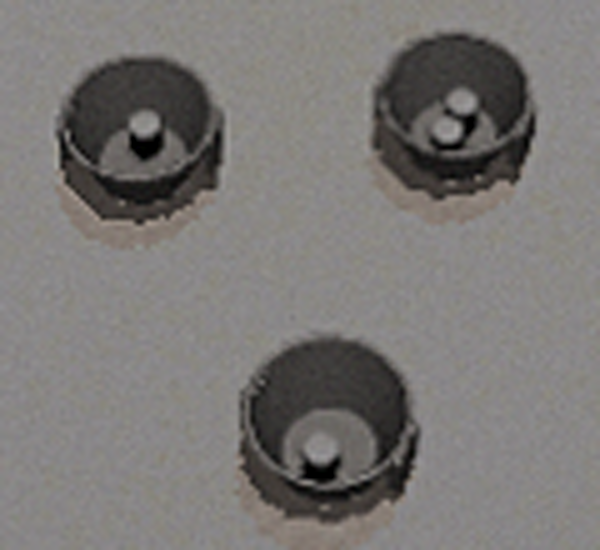

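Dish1 holds one capacitor, dish2 two and dish3 one, all standing up. The lugs run roughly along world x. Next I'll fit the dish axes and lug angles from depth.

```bash
cat >> h.py <<'E'
def cloud(n,k=4):
    ds=[eyes.get_image(n)[1] for _ in range(k)]
    d=np.median(np.stack(ds),0)
    c=cam(n);K=np.array([[c["fx"],0,c["cx"]],[0,c["fy"],c["cy"]],[0,0,1]])
    v,u=np.mgrid[0:420,0:560]
    q=cv2.undistortPoints(np.stack([u,v],-1).reshape(-1,1,2).astype(float),K,np.array(c["distortion"],float))[:,0]
    z=d.reshape(-1);P=np.c_[q*z[:,None],z]
    M=R.from_euler('xyz',c["attitude"]).as_matrix()
    W=P@M.T+np.array(c["position"]);W[z==0]=np.nan
    return W.reshape(420,560,3)
E
cat > fit.py <<'E'
from h import *
from scipy.optimize import least_squares
def dishfit(W,g):
    P=W.reshape(-1,3);P=P[np.isfinite(P[:,0])]
    near=P[np.hypot(P[:,0]-g[0],P[:,1]-g[1])<90]
    t=near[(abs(near[:,2])<9)&(np.hypot(near[:,0]-g[0],near[:,1]-g[1])>50)]; t0=np.median(t[:,2])
    Q=near[(near[:,2]-t0>10)&(np.hypot(near[:,0]-g[0],near[:,1]-g[1])<45)]
    z=Q[:,2]-t0
    f=lambda p:(np.hypot(Q[:,0]-p[0],Q[:,1]-p[1])-(19+z/3))*.95
    s=least_squares(f,g[:2],loss='soft_l1',f_scale=2)
    r=np.hypot(Q[:,0]-s.x[0],Q[:,1]-s.x[1])-(19+z/3)
    o=Q[(r>3)&(z<33)&(z>10)]; a=np.degrees(np.arctan2(o[:,1]-s.x[1],o[:,0]-s.x[0]))
    return s.x.round(1),t0.round(1),len(Q),np.median(abs(r)).round(2),np.c_[a,r[(r>3)&(z<33)&(z>10)],z[(r>3)&(z<33)&(z>10)]].round(0)
E
python3 - <<'E'
from fit import *
for n in("side","top"):
    W=cloud(n)
    for g in([595,259],[472,231],[500,375]):
        x,t0,N,m,o=dishfit(W,g); print(n,x,t0,N,m); print(np.histogram(o[:,0],np.arange(-180,181,20))[0])
    mk=W.reshape(-1,3); 
    if n=="side":
        a,_=eyes.get_image(n); k=(a.max(2)<45)&(abs(W[...,2]-3)<12)&(W[...,1]<-230)&(W[...,1]>-400)&(W[...,0]>350)&(W[...,0]<690)
        r=cv2.minAreaRect(W[k][:,:2].astype(np.float32));print(r,np.median(W[k][:,2]))
        pin("side",["claw_bar","lever_pad","lever_pivot","keeper","tray_floor"],1)
E
```

```text
side [594.1 264.6] -1.1 581 1.42
[6 2 0 0 0 0 0 0 0 9 0 0 0 0 0 0 0 8]
side [473.4 234.1] -1.2 607 1.66
[1 0 0 0 0 0 0 0 3 0 0 0 0 0 0 0 5 7]
side [499.7 378.5] -1.0 662 1.85
[0 0 0 0 0 0 0 0 3 0 0 0 0 0 0 0 7 4]
((520.1912841796875, -311.7499084472656), (277.690673828125, 109.61953735351562), 3.7042183876037598) 2.200687530337234
side claw_bar 0.64 [686.8 -38.2 165.1]
side lever_pad 0.8 [636.9 -36.5 130.8]
side lever_pivot 0.55 [643.4 -39.2  82.2]
side keeper 0.96 [502.9 -40.7  74.1]
side tray_floor 0.8 [547.8 -42.6   6.5]
top [593.8 261.1] 0.8 290 2.12
[4 0 0 0 0 0 0 0 0 0 0 0 0 0 0 0 0 2]
top [472.7 229.5] 0.8 313 2.11
[0 0 0 0 0 0 0 0 0 0 0 0 0 0 0 0 0 0]
top [499.5 374.7] 0.7 291 1.51
[0 0 0 0 0 0 0 2 0 0 0 0 0 0 0 0 0 2]
```

Request:
move_arm(steps=[[0,0,0,0,0.05,0.02,0.0854],[0,0,0,0.02,0.05,0,0.0854],[0,0,0,0.02,0.05,0,0.0854],[0,0,0,0.02,0.05,0,0.0854],[0,0,0,0.02,0.05,0,0.0854]])

```text
clock: 3.5
eef_pos: [353.9, -353.1, 250.1]
tool_rot: [3.141, -0.0, 0.443]
force: [0.4, -0.1, 0.9]
width: 85.2
gripper_force: 0.0
```

```bash
python3 -c "
from h import *
print(st()['qpos'].round(3))"
```

```text
3.5 [ 353.9 -353.1  250.1] [ 3.141 -0.     0.443] [ 0.4 -0.1  0.9] 85.2 0.0
[ 0.713  0.39   0.021  1.905 -0.011  0.845 -0.388]
```

```bash
python3 - <<'E'
from fit import *
W=cloud("side",6)
for g in([595,259],[472,231],[500,375]):
    x,t0,N,m,o=dishfit(W,g); print(x); print(o[np.argsort(o[:,0])].astype(int).tolist())
E
```

```text
[594.1 264.7]
[[-169, 7, 16], [-166, 7, 17], [-165, 6, 20], [-163, 6, 22], [-162, 5, 24], [-161, 4, 27], [-160, 4, 30], [12, 8, 17], [13, 9, 14], [14, 4, 25], [14, 4, 22], [15, 5, 22], [15, 5, 19], [15, 3, 18], [15, 6, 15], [15, 4, 15], [170, 6, 15], [172, 5, 16], [172, 4, 20], [173, 6, 20], [174, 7, 15], [174, 5, 22], [174, 8, 12], [175, 4, 26]]
[473.5 234.2]
[[-180, 4, 25], [-179, 6, 21], [-178, 7, 17], [-1, 5, 21], [-1, 7, 15], [-1, 6, 18], [151, 5, 16], [152, 3, 19], [152, 5, 21], [153, 6, 16], [154, 4, 22], [160, 4, 22], [162, 7, 14], [163, 6, 17], [169, 4, 23], [170, 6, 18], [171, 3, 25]]
[499.8 378.6]
[[-3, 4, 29], [-3, 5, 25], [-3, 6, 22], [149, 4, 16], [151, 5, 17], [151, 7, 13], [151, 4, 20], [158, 5, 18], [159, 3, 21], [160, 6, 13], [167, 3, 21], [167, 5, 18], [176, 4, 21], [177, 6, 16]]
```

Request:
move_arm(steps=[[0,0,8,0.02,0.05,0,0.0854],[0,0,8,0.02,0.05,0,0.0854],[0,0,8,0.02,0.05,0,0.0854],[0,0,8,0.02,0.05,0,0.0854],[0,0,8,0.01,0.05,0,0.0854]])

```text
clock: 4.3
eef_pos: [439.1, -120.5, 250.0]
tool_rot: [3.139, -0.0, 1.144]
force: [0.7, 0.8, -0.1]
width: 85.4
gripper_force: 0.0
```

Request:
move_arm(steps=[[0,0,8,0.01,0.05,0,0.0854],[0,0,8,0.01,0.05,0,0.0854],[0,0,0,0.01,0.05,0,0.0854],[0,0,0,0.01,0.05,0,0.0854],[0,0,0,0.0,0,0,0.0854]])

```text
clock: 4.8
eef_pos: [478.6, 82.8, 250.2]
tool_rot: [3.14, -0.006, 1.429]
force: [-1.1, -0.8, 0.4]
width: 85.4
gripper_force: 0.0
```

```bash
python3 -c "
from h import *
print(st()['qpos'].round(3))"
```

```text
4.8 [478.6  82.8 250.2] [ 3.14  -0.006  1.429] [-1.1 -0.8  0.4] 85.4 0.0
[ 0.019  0.383 -0.334  1.935  0.159  0.844 -0.54 ]
```

Request:
move_arm(steps=[[0,0,5,0.029,0.045,0,0.0854],[0,0,4.5,0.029,0.045,0,0.0854],[0,0,0,0.029,0.045,-0.02,0.0854],[0,0,0,0.029,0.045,-0.04,0.0854],[0,0,0,0,0,-0.05,0.0854]])

```text
clock: 5.3
eef_pos: [583.7, 238.7, 153.6]
tool_rot: [3.132, -0.008, 1.588]
force: [-0.4, -0.4, -0.1]
width: 85.3
gripper_force: 0.0
```

Request:
move_arm(steps=[[0,0,0,0,0,-0.05,0.0854],[0,0,0,0,0,-0.03,0.0854],[0,0,0,0,0,0,0.0854],[0,0,0,0,0,0,0.0854]])

```text
clock: 5.7
eef_pos: [579.1, 231.5, 72.5]
tool_rot: [3.141, 0.0, 1.585]
force: [0.5, 0.6, -0.5]
width: 85.5
gripper_force: 0.0
```

```bash
python3 - <<'E'
from fit import *
print(st()['qpos'].round(3))
W=cloud("side",2)
for g in([595,259],[472,231],[500,375]):
    print(*dishfit(W,g)[:4])
E
```

```text
5.7 [579.1 231.5  72.5] [3.141 0.    1.585] [ 0.5  0.6 -0.5] 85.5 0.0
[-0.255  0.803 -0.283  1.713  0.329  0.673 -0.701]
[670.3 371.2] -1.2 7744 26.05
[437.9 395.8] -1.2 3772 6.07
[499.9 378.6] -1.0 679 1.96
```

Request:
move_arm(steps=[[0,0,0,0.008,0.015,0,0.0854],[0,0,0,0.007,0.016,0,0.0854],[0,0,0,0,0,0,0.0854],[0,0,0,0,0,-0.025,0.0854],[0,0,0,0,0,-0.02,0.0854]])

```text
clock: 6.3
eef_pos: [594.1, 263.3, 28.9]
tool_rot: [3.139, -0.0, 1.586]
force: [0.1, 0.1, -1.0]
width: 85.4
gripper_force: 0.0
```

Request:
move_arm(steps=[[0,0,0,0,0,-0.015,0.0854],[0,0,0,0,0,-0.01,0.0854],[0,0,0,0,0,0,0.0854],[0,0,0,0,0,0,0.0854]])

```text
clock: 6.7
eef_pos: [593.4, 264.1, 3.1]
tool_rot: [3.141, -0.0, 1.587]
force: [0.6, -0.1, 0.1]
width: 85.4
gripper_force: 0.0
```

```bash
python3 - <<'E'
from fit import *
st()
a,_=eyes.get_image("side");cv2.imwrite("pics/g1.png",cv2.resize(a[200:400,150:350],None,fx=3,fy=3))
E
```

```text
6.7 [593.4 264.1   3.1] [ 3.141 -0.     1.587] [ 0.6 -0.1  0.1] 85.4 0.0
```

View pics/g1.png

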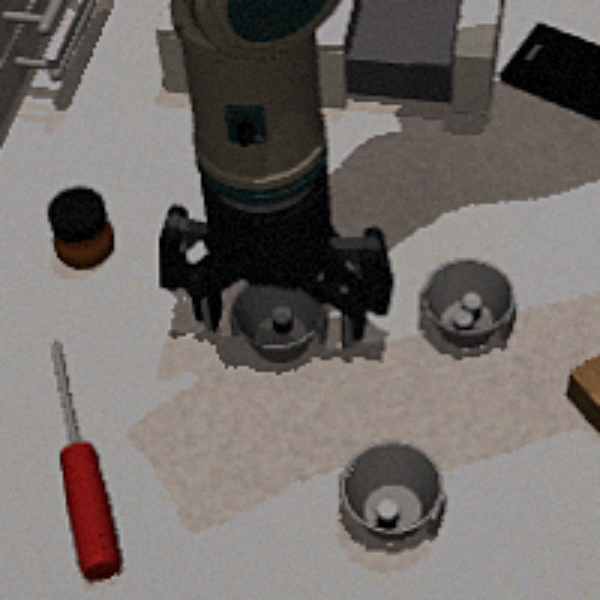

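Request:
move_arm(steps=[[0,0,0,0,0,0,0.05],[0,0,0,0,0,0,0.05],[0,0,0,0,0,0,0.05],[0,0,0,0,0,0,0.05],[0,0,0,0,0,0,0.05]])

```text
clock: 7.25
eef_pos: [593.7, 264.5, 3.6]
tool_rot: [3.14, -0.001, 1.587]
force: [-1.0, -0.6, 5.6]
width: 61.5
gripper_force: 66.1
```

Request:
move_arm(steps=[[0,0,0,0,0,0,0.05],[0,0,0,0,0,0.01,0.05],[0,0,0,0,0,0.03,0.05],[0,0,0,0,0,0.04,0.05],[0,0,0,0,0,0.04,0.05]])

```text
clock: 7.75
eef_pos: [592.2, 263.7, 123.6]
tool_rot: [-3.14, 0.001, 1.587]
force: [1.0, 0.4, -1.0]
width: 61.9
gripper_force: 65.6
```

Request:
move_arm(steps=[[0,0,0,-0.01,-0.04,0.04,0.05],[0,0,0,-0.01,-0.04,0.02,0.05],[0,0,0,-0.01,-0.04,0,0.05],[0,0,0,-0.01,-0.04,0,0.05],[0,0,0,-0.01,-0.04,0,0.05]])

```text
clock: 8.25
eef_pos: [543.4, 67.6, 178.0]
tool_rot: [3.141, 0.0, 1.587]
force: [1.1, -0.5, -1.6]
width: 62.2
gripper_force: 65.6
```

```bash
python3 -c "
from h import *
print(st()['qpos'].round(3))"
```

```text
8.25 [543.4  67.6 178. ] [3.141 0.    1.587] [ 1.1 -0.5 -1.6] 62.2 65.64477842090128
[ 0.06   0.57  -0.354  1.856  0.275  0.763 -0.426]
```

Request:
move_arm(steps=[[-8,0,0,0,-0.02,0.005,0.05],[-8,0,0,0,-0.02,0.005,0.05],[-8,0,0,0,-0.02,0.005,0.05],[-8,0,0,0,-0.02,0.005,0.05],[-8,0,0,0,-0.02,0,0.05]])

```text
clock: 8.75
eef_pos: [545.2, -30.5, 199.1]
tool_rot: [-3.133, 0.702, 1.59]
force: [-0.4, -0.3, -2.3]
width: 61.9
gripper_force: 65.7
```

Request:
move_arm(steps=[[-8,0,0,0,0,0,0.05],[-8,0,0,0,0,0,0.05],[-8,0,0,0,0,0,0.05],[-8,0,0,0,0,0,0.05],[-8,0,0,0,0,0,0.05]])

```text
clock: 9.25
eef_pos: [544.6, -28.9, 197.0]
tool_rot: [-3.055, 1.398, 1.661]
force: [0.7, -0.6, -1.0]
width: 62.1
gripper_force: 65.6
```

```bash
python3 -c "
from h import *
print(st()['qpos'].round(3))
a,_=eyes.get_image('side');cv2.imwrite('pics/t1.png',a)"
```

```text
9.25 [544.6 -28.9 197. ] [-3.055  1.398  1.661] [ 0.7 -0.6 -1. ] 62.1 65.61594452010468
[-0.69   1.07   0.2    1.711  0.894  1.479 -1.153]
```

View pics/t1.png

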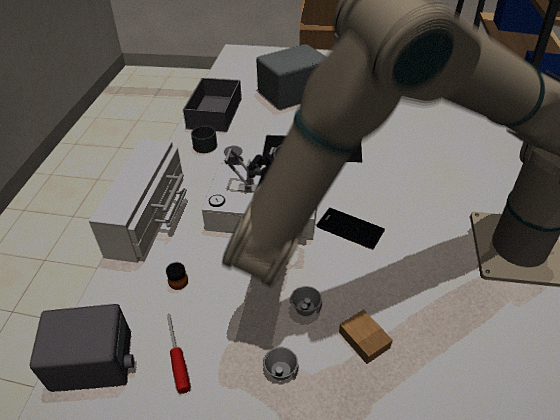

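```bash
python3 - <<'E'
from h import *
W=cloud("side",1); W=W.reshape(-1,3)
k=(W[:,1]>70)&(W[:,1]<300)&(W[:,2]>50)&(W[:,0]>450)&(W[:,0]<700)
for y in range(70,300,20):
    s=W[k&(W[:,1]>=y)&(W[:,1]<y+20)]
    if len(s): print(y,len(s),np.percentile(s[:,2],[1,50,99]).round(),np.percentile(s[:,0],[1,99]).round())
E
```

```text
70 139 [194. 209. 218.] [575. 609.]
90 26 [227. 240. 245.] [558. 576.]
110 31 [228. 242. 247.] [559. 576.]
130 34 [229. 241. 249.] [561. 577.]
150 26 [234. 247. 252.] [562. 577.]
170 33 [223. 246. 253.] [564. 579.]
190 8 [242. 247. 250.] [569. 573.]
270 26 [256. 298. 447.] [504. 583.]
290 101 [246. 586. 619.] [450. 588.]
```

Request:
move_arm(steps=[[-8,0,0,0.005,-0.008,0.006,0.05],[-8,0,0,0.005,-0.008,0.006,0.05],[-6,0,0,0.005,-0.006,0.006,0.05],[-3,0,0,0,0,0,0.05],[-2,0,0,0,0,0,0.05]])

```text
clock: 9.85
eef_pos: [559.3, -53.7, 215.9]
tool_rot: [-0.049, 1.276, -1.624]
force: [0.2, -0.6, -1.3]
width: 62.1
gripper_force: 65.8
```

Request:
move_arm(steps=[[-2,0,0,0,0,0,0.05],[-2,0,0,0,0,0,0.05],[-1,0,0,0,0,0,0.05],[0,0,0,0,0,0,0.05],[0,0,0,0,0,0,0.05]])

```text
clock: 10.35
eef_pos: [559.3, -52.7, 215.5]
tool_rot: [-0.039, 1.187, -1.613]
force: [0.9, -0.6, -1.3]
width: 62.2
gripper_force: 65.8
```

```bash
python3 -c "
from h import *
s=st();print(s['qpos'].round(3), R.from_euler('xyz',s['tool_rot']).as_matrix()[:,2].round(3))
a,_=eyes.get_image('side');cv2.imwrite('pics/t2.png',cv2.resize(a[120:400,150:350],None,fx=2,fy=2))
pin('side',['cap1a_mid'],4)
a,_=eyes.get_image('top')
pin('top',['cap1a_mid'],4)
"
```

```text
10.35 [559.3 -52.7 215.5] [-0.039  1.187 -1.613] [ 0.9 -0.6 -1.3] 62.2 65.79552457958926
[-0.723  1.401  0.374  1.601  0.983  1.741 -1.205] [-0.    -0.927  0.374]
```

View pics/t2.png

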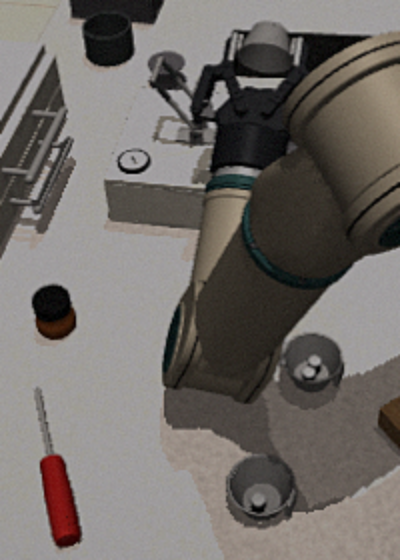

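Request:
move_arm(steps=[[-3,0,0,0,0,0.008,0.05],[-2,0,0,0,0,0.004,0.05],[0,0,0,0,0,0,0.05],[0,0,0,0,0,0,0.05],[0,0,0,0,0,0,0.05]])

```text
clock: 11.05
eef_pos: [559.3, -52.8, 227.2]
tool_rot: [-0.032, 1.099, -1.607]
force: [0.4, 0.5, -0.4]
width: 61.5
gripper_force: 65.8
```

Request:
move_arm(steps=[[8,0,0,0,0,0,0.05],[8,0,0,0,0,0,0.05],[8,0,0,0,0,0,0.05],[8,0,0,0,0,0,0.05],[8,0,0,0,0,0,0.05]])

```text
clock: 11.55
eef_pos: [559.5, -51.5, 227.3]
tool_rot: [-3.077, 1.337, 1.64]
force: [0.5, -0.9, -1.6]
width: 61.9
gripper_force: 65.8
```

Request:
move_arm(steps=[[8,0,0,0,-0.03,0,0.05],[8,0,0,0,-0.03,0,0.05],[8,0,0,0,-0.03,0,0.05],[8,0,0,0,-0.03,0,0.05],[8,0,0,0,-0.03,0,0.05]])

```text
clock: 12.05
eef_pos: [559.3, -203.3, 228.5]
tool_rot: [-3.132, 0.641, 1.591]
force: [0.0, 0.0, -1.9]
width: 62.1
gripper_force: 65.7
```

```bash
python3 -c "
from h import *
s=st();print(s['qpos'].round(3))
a,_=eyes.get_image('side');
pin('side',['cap1a_mid','dish1_mid'],4)
b,_=eyes.get_image('top')
pin('top',['cap1a_mid','dish1_mid'],4)
A=cv2.resize(a[120:260,190:370],(560,436)); B=cv2.resize(b[140:260,250:350],(240,288)); 
A[:288,320:]=B; cv2.imwrite('pics/t3.png',A)
"
```

```text
12.05 [ 559.3 -203.3  228.5] [-3.132  0.641  1.591] [ 0.   0.  -1.9] 62.1 65.70418486015114
[-0.095  0.591  0.052  1.852  0.808  0.917 -0.612]
side cap1a_mid 0.52 [471.4 229.3  16.2]
side cap1a_mid 0.41 [499.3 378.8  18.7]
side dish1_mid 0.62 [ 559.6 -199.8  240.9]
top dish1_mid 0.57 [ 557.4 -208.5  243.8]
```

View pics/t3.png

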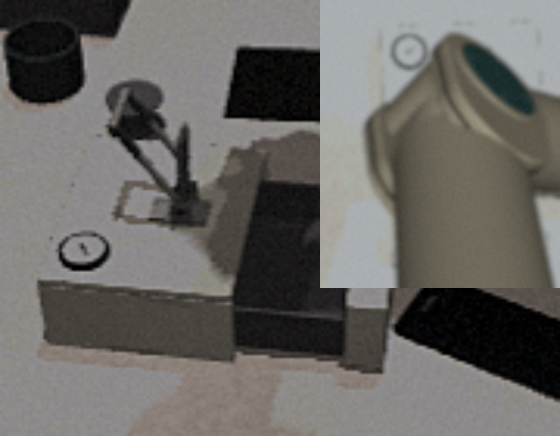

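Request:
move_arm(steps=[[8,0,0,0.012,-0.02,-0.02,0.05],[8,0,0,0.012,-0.02,-0.02,0.05],[8,0,0,0.012,-0.02,-0.02,0.05],[8,0,0,0.012,-0.02,-0.02,0.05],[4.7,0,0,0.01,-0.02,-0.03,0.05]])

```text
clock: 12.85
eef_pos: [619.5, -303.9, 117.5]
tool_rot: [3.138, 0.003, 1.588]
force: [1.6, 0.1, -1.3]
width: 61.7
gripper_force: 65.7
```

Request:
move_arm(steps=[[0,0,0,0,0,-0.04,0.05],[0,0,0,0,0,-0.03,0.05],[0,0,0,0,0,0,0.05],[0,0,0,0,0,0,0.05]])

```text
clock: 13.25
eef_pos: [618.0, -299.6, 46.5]
tool_rot: [-3.14, 0.004, 1.591]
force: [0.5, -0.4, -0.1]
width: 62.0
gripper_force: 65.8
```

```bash
python3 -c "
from h import *
s=st();print(s['qpos'].round(3))
a,_=eyes.get_image('side');
pin('side',['cap1a_mid','dish1_mid'],4)
b,_=eyes.get_image('top')
pin('top',['cap1a_mid','dish1_mid'],4)
A=cv2.resize(a[110:260,200:380],(540,450),interpolation=cv2.INTER_CUBIC); B=cv2.resize(b[140:260,260:350],(270,360),interpolation=cv2.INTER_CUBIC); 
A=np.hstack([A[:360],B]); cv2.imwrite('pics/t4.png',cv2.resize(A,(800,356)))
"
```

```text
13.25 [ 618.  -299.6   46.5] [-3.14   0.004  1.591] [ 0.5 -0.4 -0.1] 62.0 65.76317036437104
[ 0.57   0.911 -0.293  1.528  0.346  0.755  0.151]
side cap1a_mid 0.74 [472.4 223.4  10.5]
side dish1_mid 0.81 [ 614.6 -304.8   61.4]
top cap1a_mid 0.57 [576.9  19.3  18.6]
top cap1a_mid 0.32 [581.5 -40.4   2.3]
top dish1_mid 0.63 [ 620.1 -305.1   63.7]
```

View pics/t4.png

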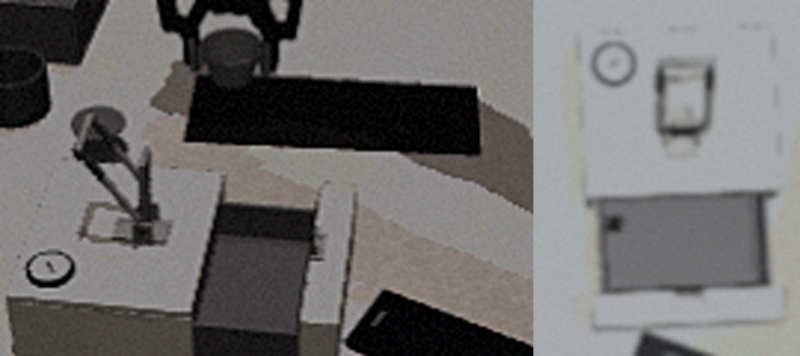

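The top view shows capacitor 1 in the tray's left rear corner at about (577,19). The next pours should be a little further to the right. I'll set dish1 down and go to dish2.

Request:
move_arm(steps=[[0,0,0,0,-0.003,-0.02,0.05],[0,0,0,0,0,-0.015,0.05],[0,0,0,0,0,-0.004,0.05],[0,0,0,0,0,0,0.05],[0,0,0,0,0,0,0.072]])

```text
clock: 14.05
eef_pos: [616.7, -305.6, 7.2]
tool_rot: [-3.14, 0.005, 1.587]
force: [0.5, 0.2, -0.2]
width: 71.8
gripper_force: 0.0
```

Request:
move_arm(steps=[[0,0,0,0,0,0,0.075],[0,0,0,0,0,0,0.075],[0,0,0,0,0,0.02,0.075],[0,0,0,0,0,0.04,0.075],[0,0,0,0,0,0.05,0.0854]])

```text
clock: 14.55
eef_pos: [615.6, -305.1, 117.2]
tool_rot: [-3.137, 0.003, 1.587]
force: [0.5, -0.7, 1.1]
width: 85.3
gripper_force: 0.0
```

Request:
move_arm(steps=[[0,0,-4,-0.012,0.045,0.05,0.0854],[0,0,-4,-0.012,0.045,0.05,0.0854],[0,0,-4,-0.012,0.045,0.03,0.0854],[0,0,-4,-0.012,0.045,0,0.0854],[0,0,-2,-0.012,0.045,0,0.0854]])

```text
clock: 15.05
eef_pos: [564.9, -107.9, 220.0]
tool_rot: [3.139, 0.005, 1.27]
force: [0.9, 0.4, -0.5]
width: 85.5
gripper_force: 0.0
```

Request:
move_arm(steps=[[0,0,0,-0.012,0.045,0,0.0854],[0,0,0,-0.012,0.045,0,0.0854],[0,0,0,-0.012,0.045,0,0.0854],[0,0,0,-0.012,0.045,0,0.0854],[0,0,0,-0.012,0.045,0,0.0854]])

```text
clock: 15.55
eef_pos: [504.2, 117.4, 218.8]
tool_rot: [3.141, 0.005, 1.273]
force: [0.8, 0.1, -0.3]
width: 85.2
gripper_force: 0.0
```

```bash
python3 - <<'E'
from fit import *
print(st()['qpos'].round(3))
eyes.get_image("side"); pin("side",["dish1_mid","dish2_mid","dish3_mid","cap1a_mid"],4)
W=cloud("side",2)
for g in([472,231],[500,375]):
    x,t0,N,m,o=dishfit(W,g); print(x,t0,N,m,np.sort(o[:,0]).astype(int))
E
```

```text
15.55 [504.2 117.4 218.8] [3.141 0.005 1.273] [ 0.8  0.1 -0.3] 85.2 0.0
[-0.084  0.469 -0.29   1.891  0.185  0.81  -0.771]
side dish1_mid 0.38 [ 615.  -307.7   18.1]
side dish2_mid 0.62 [473.9 229.3  17.2]
side dish3_mid 0.69 [501.7 378.9  16.2]
side cap1a_mid 0.57 [ 729.8 -222.9   -2.3]
[473.5 234. ] -1.2 602 1.84 [-179 -178   -2   -1    1  151  151  152  152  153  153  160  161  163
  170  170  171  180]
[499.6 378.4] -1.0 690 1.93 [ -3  -2  -2 149 150 151 152 158 158 160 167 168 174 176]
```

Request:
move_arm(steps=[[0,0,0,-0.011,0.04,-0.03,0.0854],[0,0,0,-0.01,0.04,-0.03,0.0854],[0,0,0,-0.01,0.035,-0.03,0.0854],[0,0,0,0,0,-0.04,0.0854],[0,0,0,0,0,0,0.0854]])

```text
clock: 16.4
eef_pos: [471.4, 226.7, 85.7]
tool_rot: [-3.135, 0.012, 1.273]
force: [-0.4, -1.0, -0.8]
width: 85.4
gripper_force: 0.0
```

```bash
python3 -c "
from h import *
st()"
```

```text
16.4 [471.4 226.7  85.7] [-3.135  0.012  1.273] [-0.4 -1.  -0.8] 85.4 0.0
```

Request:
move_arm(steps=[[0,0,0,0.002,0.004,-0.02,0.0854],[0,0,0,0,0,-0.025,0.0854],[0,0,0,0,0,-0.02,0.0854],[0,0,0,0,0,-0.012,0.0854],[0,0,0,0,0,0,0.0854]])

```text
clock: 16.9
eef_pos: [476.8, 231.2, 12.6]
tool_rot: [-3.141, 0.007, 1.27]
force: [0.7, -0.4, 0.5]
width: 85.5
gripper_force: 0.0
```

```bash
python3 -c "
from h import *
st()"
```

```text
16.9 [476.8 231.2  12.6] [-3.141  0.007  1.27 ] [ 0.7 -0.4  0.5] 85.5 0.0
```

Request:
move_arm(steps=[[0,0,0,-0.003,0,-0.006,0.0854],[0,0,0,0,0,-0.004,0.0854],[0,0,0,0,0,0,0.05],[0,0,0,0,0,0,0.05],[0,0,0,0,0,0,0.05]])

```text
clock: 17.4
eef_pos: [473.6, 233.1, 3.5]
tool_rot: [3.141, 0.005, 1.273]
force: [-0.3, 0.1, 5.0]
width: 61.7
gripper_force: 65.4
```

Request:
move_arm(steps=[[0,0,0,0,0,0,0.05],[0,0,0,0,0,0,0.05],[0,0,0,0,0,0,0.05],[0,0,0,0,0,0.01,0.05],[0,0,0,0,0,0.03,0.05]])

```text
clock: 17.9
eef_pos: [471.6, 232.1, 41.7]
tool_rot: [-3.138, 0.009, 1.273]
force: [-0.0, 0.6, -1.6]
width: 62.2
gripper_force: 65.6
```

```bash
python3 -c "
from h import *
st()"
```

```text
17.9 [471.6 232.1  41.7] [-3.138  0.009  1.273] [-0.   0.6 -1.6] 62.2 65.59788884835143
```

Request:
move_arm(steps=[[0,0,0,0,0,0.04,0.05],[0,0,4,0.01,-0.03,0.04,0.05],[0,0,4,0.012,-0.035,0.04,0.05],[0,0,5,0.012,-0.04,0.03,0.05],[0,0,5,0.012,-0.04,0.02,0.05]])

```text
clock: 18.4
eef_pos: [518.7, 91.6, 210.9]
tool_rot: [3.138, 0.005, 1.592]
force: [1.6, -0.3, -0.3]
width: 62.1
gripper_force: 65.6
```

Request:
move_arm(steps=[[-8,0,0,0.013,-0.03,0.005,0.05],[-8,0,0,0.013,-0.03,0,0.05],[-8,0,0,0.01,-0.03,0,0.05],[-8,0,0,0,-0.03,0,0.05],[-8,0,0,0,-0.02,0,0.05]])

```text
clock: 18.9
eef_pos: [554.2, -49.5, 214.5]
tool_rot: [-3.131, 0.709, 1.588]
force: [-0.7, 0.7, -1.3]
width: 61.9
gripper_force: 65.6
```

Request:
move_arm(steps=[[-8,0,0,0,0,0,0.05],[-8,0,0,0,0,0,0.05],[-8,0,0,0,0,0,0.05],[-8,0,0,0,0,0,0.05],[-8,0,0,0,0,0,0.05]])

```text
clock: 19.4
eef_pos: [554.2, -45.7, 212.9]
tool_rot: [-3.054, 1.403, 1.662]
force: [-0.1, -1.4, -1.7]
width: 61.8
gripper_force: 65.5
```

```bash
python3 -c "
from h import *
s=st();print(s['qpos'].round(3), R.from_euler('xyz',s['tool_rot']).as_matrix()[:,1:].round(3))"
```

```text
19.4 [554.2 -45.7 212.9] [-3.054  1.403  1.662] [-0.1 -1.4 -1.7] 61.8 65.54152597353095
[-0.618  1.039  0.13   1.713  0.958  1.529 -1.165] [[ 1.     0.002]
 [ 0.005 -0.986]
 [-0.015 -0.166]]
```

Request:
move_arm(steps=[[-8,0,0,0,-0.008,0,0.05],[-7,0,0,0,-0.007,0,0.05],[-5,0,0,0,-0.005,0,0.05],[-2,0,0,0,0,0,0.05],[-1.5,0,0,0,0,0,0.05]])

```text
clock: 19.9
eef_pos: [553.8, -67.3, 212.5]
tool_rot: [-0.067, 1.329, -1.64]
force: [-0.2, -0.3, -1.0]
width: 62.1
gripper_force: 65.7
```

Request:
move_arm(steps=[[-1.5,0,0,0,0,0,0.05],[-1.5,0,0,0,0,0,0.05],[-1.5,0,0,0,0,0,0.05],[-1.5,0,0,0,0,0,0.05],[-1.5,0,0,0,0,0,0.05]])

```text
clock: 20.4
eef_pos: [553.8, -67.4, 213.1]
tool_rot: [-0.04, 1.197, -1.614]
force: [-0.2, 0.5, -0.4]
width: 61.6
gripper_force: 65.7
```

Request:
move_arm(steps=[[-2,0,0,0,0,0.004,0.05],[-2,0,0,0,0,0.004,0.05],[0,0,0,0,0,0,0.05],[0,0,0,0,0,0,0.05],[0,0,0,0,0,0,0.05]])

```text
clock: 20.9
eef_pos: [553.8, -67.4, 221.0]
tool_rot: [-0.034, 1.129, -1.608]
force: [-0.2, 0.2, -0.5]
width: 61.8
gripper_force: 65.7
```

Request:
move_arm(steps=[[0,0,0,0,0,0,0.05],[0,0,0,0,0,0,0.05],[8,0,0,0,0,0,0.05],[8,0,0,0,0,0,0.05],[8,0,0,0,0,0,0.05]])

```text
clock: 21.4
eef_pos: [553.9, -66.4, 220.0]
tool_rot: [-0.785, 1.546, -2.354]
force: [-0.1, -0.4, -0.2]
width: 61.8
gripper_force: 65.7
```

Request:
move_arm(steps=[[8,0,0,0,0,0,0.05],[8,0,0,0,-0.03,0,0.05],[8,0,0,0,-0.03,0,0.05],[8,0,0,0,-0.03,0,0.05],[8,0,0,0,-0.03,0,0.05]])

```text
clock: 21.9
eef_pos: [554.0, -187.7, 221.7]
tool_rot: [-3.124, 0.89, 1.597]
force: [0.9, -0.3, -0.0]
width: 62.1
gripper_force: 65.7
```

```bash
python3 -c "
from h import *
s=st();print(s['qpos'].round(3), R.from_euler('xyz',s['tool_rot']).as_matrix()[:,1:].round(3))"
```

```text
21.9 [ 554.  -187.7  221.7] [-3.124  0.89   1.597] [ 0.9 -0.3 -0. ] 62.1 65.678149045998
[-0.232  0.694  0.048  1.895  1.008  1.073 -0.922] [[ 1.     0.003]
 [ 0.012 -0.777]
 [-0.011 -0.629]]
```

Request:
move_arm(steps=[[8,0,0,-0.006,-0.02,-0.01,0.05],[8,0,0,-0.006,-0.02,-0.01,0.05],[8,0,0,-0.006,-0.02,-0.02,0.05],[8,0,0,-0.006,-0.02,-0.03,0.05],[8,0,0,-0.006,-0.02,-0.03,0.05]])

```text
clock: 22.4
eef_pos: [524.2, -288.2, 122.0]
tool_rot: [3.141, 0.194, 1.588]
force: [-0.1, 0.2, -2.7]
width: 62.2
gripper_force: 65.7
```

Request:
move_arm(steps=[[8,0,0,-0.006,-0.02,-0.02,0.05],[3,0,0,0,0,-0.03,0.05],[0,0,0,0,0,-0.02,0.05],[0,0,0,0,0,0,0.05]])

```text
clock: 22.8
eef_pos: [514.0, -308.3, 48.0]
tool_rot: [-3.135, 0.003, 1.584]
force: [-0.5, 0.5, -1.0]
width: 61.9
gripper_force: 65.6
```

```bash
python3 -c "
from h import *
s=st();print(s['qpos'].round(3))
a,_=eyes.get_image('side');
pin('side',['cap1a_mid','dish1_mid','dish2_mid','dish3_mid'],4)
b,_=eyes.get_image('top')
pin('top',['cap1a_mid','cap2a_mid'],4)
A=cv2.resize(a[110:260,200:380],(540,450),interpolation=cv2.INTER_CUBIC); B=cv2.resize(b[140:260,260:350],(270,360),interpolation=cv2.INTER_CUBIC); 
A=np.hstack([A[:360],B]); cv2.imwrite('pics/t5.png',cv2.resize(A,(800,356)))
"
```

```text
22.8 [ 514.  -308.3   48. ] [-3.135e+00  3.000e-03  1.584e+00] [-0.5  0.5 -1. ] 61.9 65.62309040404216
[ 0.721  0.83  -0.376  1.787  0.491  0.624  0.063]
side cap1a_mid 0.2 [504.2 380.    8.9]
side dish1_mid 0.61 [ 617.1 -308.    20.4]
side dish2_mid 0.85 [ 511.3 -313.2   62.8]
side dish2_mid 0.6 [644. -37.  85.]
side dish2_mid 0.6 [ 519.5 -312.5   -4.3]
side dish3_mid 0.64 [496.5 376.   14.7]
top cap1a_mid 0.39 [585.4  20.5  19.6]
top cap2a_mid 0.42 [512.3  17.5  17.2]
```

View pics/t5.png

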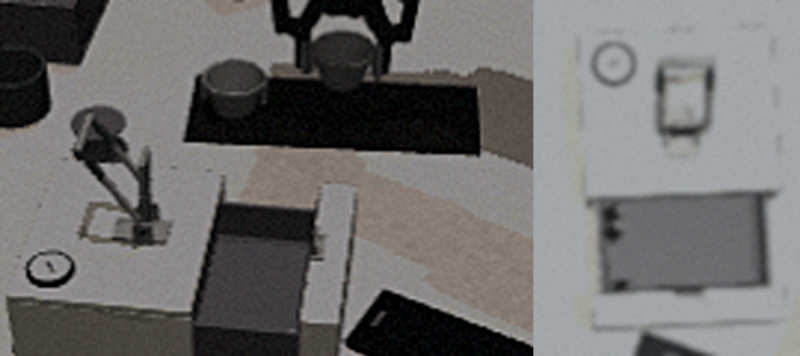

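All three capacitors poured so far show in the tray (crop, near (612,215), (612,233) and (620,285)). I'll place dish2 and go to dish3.

Request:
move_arm(steps=[[0,0,0,0.003,-0.003,-0.02,0.05],[0,0,0,0,0,-0.015,0.05],[0,0,0,0,0,-0.006,0.05],[0,0,0,0,0,0,0.05],[0,0,0,0,0,0,0.072]])

```text
clock: 23.7
eef_pos: [521.0, -310.3, 10.1]
tool_rot: [3.142, 0.005, 1.587]
force: [0.3, -0.2, -0.1]
width: 71.9
gripper_force: 0.0
```

Request:
move_arm(steps=[[0,0,0,0,0,0,0.073],[0,0,0,0,0,0,0.073],[0,0,0,0,0,0.02,0.073],[0,0,0,0,0,0.04,0.073],[0,0,0,0,0,0.05,0.0854]])

```text
clock: 24.2
eef_pos: [519.5, -309.9, 119.9]
tool_rot: [-3.138, 0.003, 1.587]
force: [0.3, -1.5, 0.9]
width: 84.8
gripper_force: 0.0
```

Request:
move_arm(steps=[[0,0,-4,0,0.045,0.05,0.0854],[0,0,-4,0,0.045,0.05,0.0854],[0,0,-4,0,0.045,0.03,0.0854],[0,0,-4,0,0.045,0,0.0854],[0,0,-4,0,0.045,0,0.0854]])

```text
clock: 24.7
eef_pos: [521.3, -110.7, 223.9]
tool_rot: [3.138, 0.005, 1.234]
force: [1.4, -0.1, -0.6]
width: 85.3
gripper_force: 0.0
```

Request:
move_arm(steps=[[0,0,0,0,0.045,0,0.0854],[0,0,0,0,0.045,0,0.0854],[0,0,0,0,0.045,0,0.0854],[0,0,0,0,0.045,0,0.0854],[0,0,0,0,0.045,0,0.0854]])

```text
clock: 25.2
eef_pos: [520.6, 114.8, 222.6]
tool_rot: [3.141, 0.005, 1.238]
force: [1.0, -0.3, -0.6]
width: 85.6
gripper_force: 0.0
```

Request:
move_arm(steps=[[0,0,0,0,0.04,0,0.0854],[0,0,0,0,0.04,0,0.0854],[0,0,0,0,0.04,0,0.0854],[0,0,0,0,0.03,0,0.0854],[0,0,0,0,0,0,0.0854]])

```text
clock: 25.7
eef_pos: [519.4, 269.4, 222.7]
tool_rot: [-3.141, 0.0, 1.245]
force: [0.4, -0.3, 0.4]
width: 85.4
gripper_force: 0.0
```

```bash
python3 - <<'E'
from fit import *
print(st()['qpos'].round(3))
eyes.get_image("side"); pin("side",["dish1_mid","dish2_mid","dish3_mid"],4)
W=cloud("side",2)
for g in([616,-305],[518,-311],[500,375]):
    x,t0,N,m,o=dishfit(W,g); print(x,t0,N,m,np.sort(o[:,0]).astype(int))
E
```

```text
25.7 [519.4 269.4 222.7] [-3.141  0.     1.245] [ 0.4 -0.3  0.4] 85.4 0.0
[-0.259  0.571 -0.418  1.705  0.278  0.925 -1.112]
side dish1_mid 0.3 [352.3 288.    1.3]
side dish2_mid 0.56 [ 518.3 -312.8   17.4]
[ 616. -305.] 2.0 0 nan []
[ 521.6 -309.8] 0.9 306 1.99 [-73 -72 168 168 168 169 171 176]
[499.8 378.5] -1.1 668 1.88 [-14  -4  -3  -3 149 151 152 152 159 159 160 167 167 176 177]
  return _methods._mean(a, axis=axis, dtype=dtype,
  ret = ret.dtype.type(ret / rcount)
```

Request:
move_arm(steps=[[0,0,0,-0.007,0.036,-0.03,0.0854],[0,0,0,-0.007,0.036,-0.03,0.0854],[0,0,0,-0.006,0.035,-0.03,0.0854],[0,0,0,0,0,-0.04,0.0854],[0,0,0,0,0,0,0.0854]])

```text
clock: 26.5
eef_pos: [497.6, 367.2, 87.1]
tool_rot: [-3.136, 0.014, 1.239]
force: [-0.6, -1.4, -0.6]
width: 85.8
gripper_force: 0.0
```

```bash
python3 -c "
from h import *
print(st()['qpos'].round(3))
eyes.get_image('top');pin('top',['dish1_mid','dish2_mid','dish3_mid','cap1a_mid'],4)
eyes.get_image('side');pin('side',['dish1_mid','dish2_mid','dish3_mid','cap1a_mid'],4)
"
```

```text
26.5 [497.6 367.2  87.1] [-3.136  0.014  1.239] [-0.6 -1.4 -0.6] 85.8 0.0
[-0.479  0.788 -0.338  1.706  0.366  0.726 -1.337]
top dish1_mid 0.98 [ 615.  -307.9   22.3]
top dish2_mid 0.69 [703.5 375.9  -4.3]
top dish2_mid 0.63 [ 522.9 -309.4   21. ]
top dish2_mid 0.19 [499.7 383.5  14. ]
top dish3_mid 0.74 [496.6 370.8  23.4]
top dish3_mid 0.38 [549.5 -39.6   9.5]
top cap1a_mid 0.36 [585.5  20.9  18.2]
side dish1_mid 0.74 [353.6 290.5  -0.7]
side dish3_mid 0.9 [497.5 377.   15.7]
side dish3_mid 0.65 [354.6 289.7  -1.1]
side dish3_mid 0.32 [ 6.985e+02  3.728e+02 -6.000e-01]
```

Dish1 is in place; it was only hidden from the side view. I'll descend on dish3.

Request:
move_arm(steps=[[0,0,0,0.002,0.008,-0.02,0.0854],[0,0,0,0,0,-0.025,0.0854],[0,0,0,0,0,-0.02,0.0854],[0,0,0,0,0,-0.01,0.0854],[0,0,0,0,0,0,0.0854]])

```text
clock: 27.5
eef_pos: [502.1, 377.4, 15.9]
tool_rot: [-3.14, 0.007, 1.238]
force: [-0.1, 0.5, 0.1]
width: 85.5
gripper_force: 0.0
```

```bash
python3 -c "
from h import *
st()"
```

```text
27.5 [502.1 377.4  15.9] [-3.14   0.007  1.238] [-0.1  0.5  0.1] 85.5 0.0
```

Request:
move_arm(steps=[[0,0,0,-0.002,0,-0.007,0.0854],[0,0,0,0,0,-0.006,0.0854],[0,0,0,0,0,0,0.05],[0,0,0,0,0,0,0.05],[0,0,0,0,0,0,0.05]])

```text
clock: 28.0
eef_pos: [501.2, 378.5, 4.7]
tool_rot: [3.141, 0.004, 1.238]
force: [-1.3, -0.2, 2.4]
width: 62.0
gripper_force: 65.5
```

Request:
move_arm(steps=[[0,0,0,0,0,0,0.05],[0,0,0,0,0,0,0.05],[0,0,0,0,0,0,0.05],[0,0,0,0,0,0.01,0.05],[0,0,0,0,0,0.03,0.05]])

```text
clock: 28.5
eef_pos: [498.8, 376.0, 41.9]
tool_rot: [-3.138, 0.011, 1.238]
force: [0.8, -0.2, -0.5]
width: 62.1
gripper_force: 65.6
```

Request:
move_arm(steps=[[0,0,0,0,0,0.04,0.05],[0,0,0,0,-0.03,0.04,0.05],[0,0,4,0,-0.035,0.04,0.05],[0,0,4,0,-0.04,0.03,0.05],[0,0,4,0,-0.04,0.02,0.05]])

```text
clock: 29.0
eef_pos: [501.1, 234.1, 214.1]
tool_rot: [3.139, 0.004, 1.451]
force: [0.9, -0.7, -1.1]
width: 62.0
gripper_force: 65.6
```

Request:
move_arm(steps=[[0,0,4,0.01,-0.04,0,0.05],[0,0,3,0.01,-0.04,0,0.05],[0,0,0,0.01,-0.04,0,0.05],[0,0,0,0.01,-0.04,0,0.05],[0,0,0,0,0,0,0.05]])

```text
clock: 29.5
eef_pos: [541.7, 66.5, 211.1]
tool_rot: [-3.141, 0.011, 1.559]
force: [0.7, -0.5, -1.5]
width: 61.7
gripper_force: 65.6
```

```bash
python3 -c "
from h import *
print(st()['qpos'].round(3))"
```

```text
29.5 [541.7  66.5 211.1] [-3.141  0.011  1.559] [ 0.7 -0.5 -1.5] 61.7 65.5533057107823
[ 0.164  0.548 -0.519  1.821  0.358  0.87  -0.54 ]
```

Request:
move_arm(steps=[[-8,0,0,0.004,-0.025,0,0.05],[-8,0,0,0.004,-0.025,0,0.05],[-8,0,0,0.004,-0.025,0,0.05],[-8,0,0,0,-0.025,0,0.05],[-8,0,0,0,-0.015,0,0.05]])

```text
clock: 30.0
eef_pos: [553.0, -41.2, 213.0]
tool_rot: [3.137, 0.709, 1.566]
force: [-0.2, -0.7, -2.0]
width: 62.0
gripper_force: 65.6
```

Request:
move_arm(steps=[[-8,0,0,0,0,0,0.05],[-8,0,0,0,0,0,0.05],[-8,0,0,0,0,0,0.05],[-8,0,0,0,0,0,0.05],[-8,0,0,0,0,0,0.05]])

```text
clock: 30.5
eef_pos: [553.1, -37.8, 211.3]
tool_rot: [3.127, 1.404, 1.559]
force: [-0.2, 0.1, -0.6]
width: 61.7
gripper_force: 65.6
```

```bash
python3 -c "
from h import *
s=st();print(s['qpos'].round(3), R.from_euler('xyz',s['tool_rot']).as_matrix()[:,1:].round(3))"
```

```text
30.5 [553.1 -37.8 211.3] [3.127 1.404 1.559] [-0.2  0.1 -0.6] 61.7 65.57656785778818
[-0.564  1.037  0.02   1.703  0.993  1.607 -1.225] [[ 1.     0.003]
 [ 0.002 -0.986]
 [ 0.002 -0.166]]
```

Request:
move_arm(steps=[[-8,0,0,0,-0.012,0,0.05],[-7,0,0,0,-0.01,0,0.05],[-5,0,0,0,-0.008,0,0.05],[-2,0,0,0,0,0,0.05],[-1.5,0,0,0,0,0,0.05]])

```text
clock: 31.0
eef_pos: [552.8, -69.4, 211.0]
tool_rot: [0.003, 1.33, -1.567]
force: [0.0, -0.4, -0.7]
width: 62.0
gripper_force: 65.7
```

Request:
move_arm(steps=[[-1.5,0,0,0,0,0,0.05],[-1.5,0,0,0,0,0,0.05],[-1.5,0,0,0,0,0,0.05],[-1.5,0,0,0,0,0,0.05],[-1.5,0,0,0,0,0,0.05]])

```text
clock: 31.5
eef_pos: [552.9, -69.8, 211.8]
tool_rot: [0.005, 1.198, -1.566]
force: [0.4, -0.2, -0.4]
width: 62.2
gripper_force: 65.7
```

Request:
move_arm(steps=[[-2,0,0,0,0,0.004,0.05],[-2,0,0,0,0,0.004,0.05],[0,0,0,0,0,0,0.05],[0,0,0,0,0,0,0.05],[0,0,0,0,0,0,0.05]])

```text
clock: 32.0
eef_pos: [552.9, -69.8, 219.7]
tool_rot: [0.004, 1.13, -1.567]
force: [0.1, -1.4, -0.1]
width: 62.0
gripper_force: 65.7
```

Request:
move_arm(steps=[[0,0,0,0,0,0,0.05],[0,0,0,0,0,0,0.05],[8,0,0,0,0,0,0.05],[8,0,0,0,0,0,0.05],[8,0,0,0,0,0,0.05]])

```text
clock: 32.5
eef_pos: [552.9, -68.8, 218.7]
tool_rot: [0.018, 1.554, -1.551]
force: [0.2, -0.6, -1.0]
width: 62.4
gripper_force: 65.7
```

Request:
move_arm(steps=[[8,0,0,0,0,0,0.05],[8,0,0,0,-0.03,0,0.05],[8,0,0,0,-0.03,0,0.05],[8,0,0,0,-0.03,0,0.05],[8,0,0,0,-0.03,0,0.05]])

```text
clock: 33.0
eef_pos: [553.0, -190.1, 220.4]
tool_rot: [3.137, 0.89, 1.569]
force: [0.8, -0.7, -0.9]
width: 61.9
gripper_force: 65.7
```

```bash
python3 -c "
from h import *
s=st();print(s['qpos'].round(3), R.from_euler('xyz',s['tool_rot']).as_matrix()[:,1:].round(3))"
```

```text
33.0 [ 553.  -190.1  220.4] [3.137 0.89  1.569] [ 0.8 -0.7 -0.9] 61.9 65.65313760278514
[-0.155  0.694 -0.065  1.897  1.055  1.13  -0.979] [[ 1.     0.003]
 [ 0.001 -0.777]
 [ 0.003 -0.629]]
```

Request:
move_arm(steps=[[8,0,0,-0.022,-0.022,0,0.05],[8,0,0,-0.022,-0.022,0,0.05],[8,0,0,-0.022,-0.022,0,0.05],[8,0,0,-0.022,-0.022,-0.02,0.05],[8,0,0,-0.022,-0.022,-0.02,0.05]])

```text
clock: 33.5
eef_pos: [443.8, -299.2, 182.9]
tool_rot: [3.141, 0.21, 1.569]
force: [0.0, 0.3, -1.8]
width: 62.4
gripper_force: 65.6
```

Request:
move_arm(steps=[[8,0,0,-0.02,-0.02,-0.03,0.05],[3,0,0,0,0,-0.04,0.05],[0,0,0,0,0,-0.04,0.05],[0,0,0,0,0,-0.02,0.05],[0,0,0,0,0,0,0.05]])

```text
clock: 34.0
eef_pos: [422.7, -315.9, 50.0]
tool_rot: [-3.132, 0.023, 1.569]
force: [0.2, 0.2, -0.9]
width: 62.5
gripper_force: 65.6
```

```bash
python3 -c "
from h import *
s=st();print(s['qpos'].round(3))
a,_=eyes.get_image('side');
pin('side',['cap1a_mid','dish1_mid','dish2_mid','dish3_mid'],4)
b,_=eyes.get_image('top')
pin('top',['cap1a_mid','cap2a_mid'],4)
A=cv2.resize(a[110:260,200:380],(540,450),interpolation=cv2.INTER_CUBIC); B=cv2.resize(b[140:260,260:350],(270,360),interpolation=cv2.INTER_CUBIC); 
A=np.hstack([A[:360],B]); cv2.imwrite('pics/t6.png',cv2.resize(A,(800,356)))
"
```

```text
34.0 [ 422.7 -315.9   50. ] [-3.132  0.023  1.569] [ 0.2  0.2 -0.9] 62.5 65.59433395857923
[ 0.782  0.752 -0.319  1.997  0.548  0.476  0.047]
side dish1_mid 0.73 [ 615.9 -309.6   20.8]
side dish1_mid 0.36 [ 730.4 -224.5   -2.6]
side dish2_mid 0.88 [ 522.2 -313.9   18.6]
side dish3_mid 0.73 [ 419.9 -315.3   61.3]
top cap1a_mid 0.59 [583.   24.5  18.6]
top cap1a_mid 0.27 [512.1  13.5  16. ]
top cap2a_mid 0.37 [513.7  18.3  19.2]
```

View pics/t6.png

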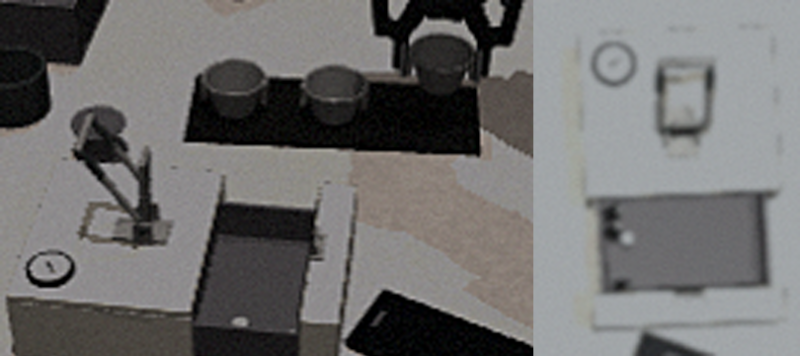

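The fourth capacitor is in the tray (white top at (628,238) in the crop). I'll place dish3.

Request:
move_arm(steps=[[0,0,0,0,-0.002,-0.02,0.05],[0,0,0,0,0,-0.015,0.05],[0,0,0,0,0,-0.006,0.05],[0,0,0,0,0,0,0.05],[0,0,0,0,0,0,0.05]])

```text
clock: 34.9
eef_pos: [426.1, -318.6, 12.1]
tool_rot: [-3.139, 0.027, 1.57]
force: [-0.4, -0.4, -1.3]
width: 62.1
gripper_force: 65.6
```

```bash
python3 -c "
from h import *
print(st()['qpos'].round(3))"
```

```text
34.9 [ 426.1 -318.6   12.1] [-3.139  0.027  1.57 ] [-0.4 -0.4 -1.3] 62.1 65.60151194324135
[ 0.745  0.817 -0.261  2.002  0.592  0.389  0.009]
```

Request:
move_arm(steps=[[0,0,0,0,0,-0.004,0.05],[0,0,0,0,0,0,0.05],[0,0,0,0,0,0,0.073],[0,0,0,0,0,0,0.073],[0,0,0,0,0,0,0.073]])

```text
clock: 35.4
eef_pos: [425.7, -318.6, 7.7]
tool_rot: [-3.138, 0.026, 1.57]
force: [0.1, 0.0, -0.2]
width: 73.2
gripper_force: 0.0
```

Request:
move_arm(steps=[[0,0,0,0,0,0.02,0.073],[0,0,0,0,0,0.04,0.073],[0,0,0,0,0,0.05,0.05],[0,0,0,0,0.04,0.02,0],[0,0,0,0,0.045,0,0]])

```text
clock: 35.9
eef_pos: [427.7, -235.3, 140.6]
tool_rot: [3.138, 0.03, 1.565]
force: [1.7, 1.4, -0.4]
width: 30.0
gripper_force: 0.0
```

Request:
move_arm(steps=[[0,0,0,0,0.045,0,0],[0,0,0,0,0.045,0,0],[0,0,0,0,0.045,0,0],[0,0,0,0,0.03,0,0],[0,0,0,0,0,0,0]])

```text
clock: 36.4
eef_pos: [426.0, -63.8, 138.0]
tool_rot: [-3.139, 0.024, 1.578]
force: [0.7, -0.5, 0.0]
width: -0.2
gripper_force: 0.0
```

```bash
python3 - <<'E'
from fit import *
print(st()['qpos'].round(3))
eyes.get_image("side"); pin("side",["dish1_mid","dish2_mid","dish3_mid","claw_bar","lever_pad","lever_pivot","keeper","tray_floor"],2)
eyes.get_image("top"); pin("top",["dish1_mid","dish2_mid","dish3_mid","keeper","tray_floor","lever_pad","claw_bar"],2)
W=cloud("side",2).reshape(-1,3); W=W[np.isfinite(W[:,0])]
# box y extents at roof / door
k=(abs(W[:,2]-70)<6)
for lo,hi in((470,508),(600,740)):
    s=W[k&(W[:,0]>lo)&(W[:,0]<hi)&(abs(W[:,1]+39)<110)]; print(np.percentile(s,[1,99],axis=0).round(1))
E
```

```text
36.4 [426.  -63.8 138. ] [-3.139  0.024  1.578] [ 0.7 -0.5  0. ] -0.2 0.0
[ 0.346  0.508 -0.395  2.191  0.439  0.519 -0.383]
side dish1_mid 0.75 [ 614.5 -311.3   17.3]
side dish1_mid 0.54 [643.1 -37.7  83.5]
side dish2_mid 0.66 [ 518.  -313.5   19.1]
side dish3_mid 0.43 [ 423.6 -321.5   20.3]
side claw_bar 0.68 [688.3 -39.3 168.4]
side lever_pad 0.53 [637.  -37.7 132. ]
side lever_pad 0.36 [644.2 -36.1  83.1]
side lever_pivot 0.86 [646.9 -35.9  82.8]
side keeper 0.92 [502.1 -38.5  74.7]
side tray_floor 0.85 [545.5 -40.2   8.4]
top dish1_mid 0.68 [ 621.  -309.2   20.8]
top dish2_mid 0.85 [ 522.2 -308.6   22. ]
top dish3_mid 0.72 [ 424.1 -321.7   28.2]
top keeper 0.69 [501.  -41.4  73.9]
top tray_floor 0.64 [549.5 -38.2  14.3]
top lever_pad 0.5 [633.5 -35.1 131.9]
top claw_bar 0.51 [686.  -37.1 167.6]
[[ 481.5 -120.8   65.3]
 [ 507.6   42.6   72.2]]
[[ 601.2 -119.7   65.5]
 [ 735.    47.7   74.7]]
```

Request:
move_arm(steps=[[0,0,0,0,0.025,-0.03,0],[0,0,0,0,0,-0.03,0],[0,0,0,0,0,-0.03,0],[0,0,0,0,0,-0.008,0],[0,0,0,0,0,0,0]])

```text
clock: 37.85
eef_pos: [424.8, -43.2, 38.3]
tool_rot: [-3.135, 0.026, 1.571]
force: [-0.4, 0.3, 0.7]
width: -0.0
gripper_force: 0.0
```

Request:
move_arm(steps=[[0,0,0,0.02,0,0,0],[0,0,0,0.02,0,0,0],[0,0,0,0.02,0,0,0],[0,0,0,0.015,0,0,0],[0,0,0,0.01,0,0,0]])

```text
clock: 38.35
eef_pos: [511.5, -43.3, 40.3]
tool_rot: [-3.139, 0.025, 1.57]
force: [-1.6, 1.2, 0.5]
width: -0.3
gripper_force: 1.1
```

```bash
python3 - <<'E'
from h import *
print(st()['qpos'].round(3))
eyes.get_image("side"); pin("side",["keeper","tray_floor"],1)
eyes.get_image("top"); pin("top",["keeper","tray_floor"],1)
E
```

```text
38.35 [511.5 -43.3  40.3] [-3.139  0.025  1.57 ] [-1.6  1.2  0.5] -0.3 1.0657576471567154
[ 0.222  0.761 -0.316  2.032  0.589  0.444 -0.556]
side keeper 0.93 [547.3 -38.6  74. ]
side tray_floor 0.73 [684.2 -40.  162.7]
top keeper 0.67 [549.8 -43.1  73.6]
top tray_floor 0.85 [599.7 -37.8  13.6]
```

Request:
move_arm(steps=[[0,0,0,0.012,0,0,0],[0,0,0,0.01,0,0,0],[0,0,0,0.008,0,0,0],[0,0,0,0.005,0,0,0],[0,0,0,0,0,0,0]])

```text
clock: 39.15
eef_pos: [547.0, -43.5, 39.7]
tool_rot: [-3.14, 0.026, 1.57]
force: [0.7, 0.8, 0.7]
width: -0.1
gripper_force: 0.0
```

Request:
move_arm(steps=[[0,0,0,0.002,0,0,0],[0,0,0,0.002,0,0,0],[0,0,0,0.001,0,0,0],[0,0,0,0.001,0,0,0]])

```text
clock: 39.55
eef_pos: [548.9, -43.6, 39.4]
tool_rot: [-3.133, 0.027, 1.571]
force: [-7.9, 1.2, 6.7]
width: 0.3
gripper_force: 4.2
```

```bash
python3 - <<'E'
from h import *
st()
eyes.get_image("side"); pin("side",["keeper"],1)
eyes.get_image("top"); pin("top",["keeper"],1)
E
```

```text
39.55 [548.9 -43.6  39.4] [-3.133  0.027  1.571] [-7.9  1.2  6.7] 0.3 4.181343913078308
side keeper 0.84 [585.2 -39.6  73.6]
```

Request:
move_arm(steps=[[0,0,0,0.001,0,0,0],[0,0,0,0,0,0,0],[0,0,0,-0.02,0,0,0],[0,0,0,-0.02,0,0,0],[0,0,0,0,0.005,0.04,0]])

```text
clock: 40.25
eef_pos: [506.8, -39.8, 76.5]
tool_rot: [-3.127, 0.028, 1.57]
force: [0.4, -0.2, -0.7]
width: -0.0
gripper_force: 0.0
```

Request:
move_arm(steps=[[0,0,0,0,0,0.05,0],[0,0,0,0,0,0.05,0],[0,0,0,0,0,0.05,0],[0,0,0,0.02,0,0.02,0],[0,0,0,0.04,0,0,0]])

```text
clock: 40.75
eef_pos: [574.2, -39.0, 254.6]
tool_rot: [3.138, 0.028, 1.57]
force: [1.1, -0.1, 0.8]
width: 0.1
gripper_force: 0.0
```

Request:
move_arm(steps=[[0,0,0,0.04,0,0,0],[0,0,0,0.04,0,0,0],[0,0,0,0.04,0,0,0],[0,0,0,0.03,0,0,0],[0,0,0,0,0,0,0]])

```text
clock: 41.25
eef_pos: [725.9, -38.4, 248.2]
tool_rot: [-3.14, 0.025, 1.569]
force: [-0.7, -0.5, 0.2]
width: 0.1
gripper_force: 0.0
```

```bash
python3 - <<'E'
from h import *
print(st()['qpos'].round(2))
eyes.get_image("side"); pin("side",["keeper","claw_bar","lever_pad","tray_floor"],1)
eyes.get_image("top"); pin("top",["keeper","lever_pad"],1)
W=cloud("side",1).reshape(-1,3); k=(W[:,0]>545)&(W[:,0]<600)&(abs(W[:,2]-70)<5)&(abs(W[:,1]+39)<60); print(np.percentile(W[k],[1,99],axis=0))
E
```

```text
41.25 [725.9 -38.4 248.2] [-3.14   0.025  1.569] [-0.7 -0.5  0.2] 0.1 0.0
[ 0.25  0.78 -0.5   1.23  0.39  1.23 -0.27]
side keeper 0.69 [638.3 -34.8 132.5]
side claw_bar 0.67 [686.3 -38.8 161.6]
side lever_pad 0.86 [638.1 -38.  135. ]
top keeper 0.72 [583.  -39.4  74.7]
top lever_pad 0.47 [635.8 -36.8 134.7]
[[561.68134736 -97.8924954   65.55463051]
 [599.44667898  20.15870967  72.8034262 ]]
```

Request:
move_arm(steps=[[0,0,0,0,0,-0.04,0],[0,0,0,0,0,-0.03,0],[0,0,0,0,0,-0.021,0],[0,0,0,0,0,0,0],[0,0,0,-0.01,0,0,0]])

```text
clock: 42.2
eef_pos: [713.5, -38.5, 158.9]
tool_rot: [-3.139, 0.026, 1.57]
force: [-0.1, 1.0, 0.4]
width: 0.3
gripper_force: 0.0
```

Request:
move_arm(steps=[[0,0,0,-0.01,0,0,0],[0,0,0,-0.01,0,0,0],[0,0,0,-0.01,0,0,0],[0,0,0,-0.008,0,0,0],[0,0,0,0,0,0,0]])

```text
clock: 42.7
eef_pos: [683.0, -38.3, 167.5]
tool_rot: [3.123, 0.026, 1.569]
force: [6.3, -1.6, 17.1]
width: 0.1
gripper_force: 7.5
```

```bash
python3 - <<'E'
from h import *
st()
a,_=eyes.get_image("side"); pin("side",["claw_bar","lever_pad"],1)
cv2.imwrite("pics/c1.png",cv2.resize(a[110:260,180:340],(640,600),interpolation=cv2.INTER_CUBIC))
E
```

```text
42.7 [683.  -38.3 167.5] [3.123 0.026 1.569] [ 6.3 -1.6 17.1] 0.1 7.499516308307648
side claw_bar 0.69 [668.2 -37.4 175.1]
side lever_pad 0.75 [630.4 -38.5 131.8]
```

View pics/c1.png

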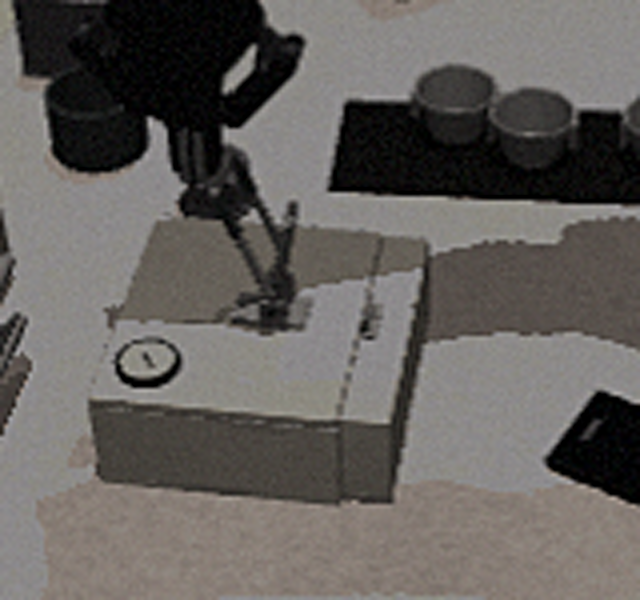

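The bar has moved to about x = 668, but the vertical finger is being dragged up against it (17 N). I'll back off, tilt the tool 20° so the finger scoops under the bar, and push again.

Request:
move_arm(steps=[[0,0,0,0.015,0,0.003,0],[0,0,0,0.015,0,0,0],[0,7,0,0.005,0,0,0],[0,7,0,0,0,0,0],[0,6,0,0,0,-0.004,0]])

```text
clock: 43.35
eef_pos: [711.3, -38.6, 161.2]
tool_rot: [-2.79, 0.024, 1.578]
force: [1.0, -0.4, -0.2]
width: 0.0
gripper_force: 0.0
```

```bash
python3 - <<'E'
from h import *
s=st();print(R.from_euler('xyz',s['tool_rot']).as_matrix()[:,2].round(3))
eyes.get_image("side"); pin("side",["claw_bar","lever_pad"],1)
E
```

```text
43.35 [711.3 -38.6 161.2] [-2.79   0.024  1.578] [ 1.  -0.4 -0.2] 0.0 0.0
[-0.344 -0.025 -0.939]
side claw_bar 0.62 [675.9 -38.3 168.5]
side lever_pad 0.58 [631.6 -36.4 130.4]
```

Request:
move_arm(steps=[[0,0,0,0,0,-0.006,0],[0,0,0,0,0,0,0],[0,0,0,-0.01,0,0,0],[0,0,0,-0.01,0,0,0],[0,0,0,0,0,0,0]])

```text
clock: 44.0
eef_pos: [688.7, -39.2, 153.9]
tool_rot: [-2.79, 0.026, 1.579]
force: [0.2, 0.7, 1.4]
width: -0.1
gripper_force: 0.0
```

Request:
move_arm(steps=[[0,0,0,-0.008,0,0.001,0],[0,0,0,-0.008,0,0.001,0],[0,0,0,0,0,0,0]])

```text
clock: 44.3
eef_pos: [673.5, -39.0, 155.2]
tool_rot: [-2.791, 0.025, 1.579]
force: [0.8, 0.1, 0.3]
width: 0.4
gripper_force: 0.0
```

```bash
python3 - <<'E'
from h import *
st()
eyes.get_image("side"); pin("side",["claw_bar","lever_pad"],1)
eyes.get_image("top"); pin("top",["claw_bar","lever_pad"],1)
E
```

```text
44.3 [673.5 -39.  155.2] [-2.791  0.025  1.579] [0.8 0.1 0.3] 0.4 0.015488506760448217
side claw_bar 0.58 [662.4 -40.2 177.1]
side lever_pad 0.74 [632.7 -36.9 133.1]
top claw_bar 0.58 [661.4 -41.9 178.1]
top lever_pad 0.69 [630.3 -37.  129.5]
```

Request:
move_arm(steps=[[0,0,0,-0.008,0,0.001,0],[0,0,0,-0.008,0,0.001,0],[0,0,0,-0.008,0,0,0],[0,0,0,-0.008,0,0,0],[0,0,0,0,0,0,0]])

```text
clock: 45.1
eef_pos: [641.2, -38.6, 155.7]
tool_rot: [-2.788, 0.025, 1.58]
force: [-0.3, -0.5, 0.1]
width: 0.1
gripper_force: 0.0
```

Request:
move_arm(steps=[[0,0,0,-0.007,0,0,0],[0,0,0,-0.005,0,0,0],[0,0,0,0,0,0,0],[0,0,0,0,0,0,0],[0,0,0,0,0,0,0]])

```text
clock: 45.6
eef_pos: [629.9, -38.5, 155.6]
tool_rot: [-2.789, 0.025, 1.579]
force: [0.6, -0.7, 0.2]
width: -0.1
gripper_force: 0.0
```

```bash
python3 - <<'E'
from h import *
st()
eyes.get_image("side"); pin("side",["claw_bar","lever_pad","keeper"],1)
eyes.get_image("top"); pin("top",["claw_bar","lever_pad"],1)
E
```

```text
45.6 [629.9 -38.5 155.6] [-2.789  0.025  1.579] [ 0.6 -0.7  0.2] -0.1 0.0
side claw_bar 0.68 [570.5 -38.2  75.5]
side lever_pad 0.85 [632.1 -40.7 128.9]
side keeper 0.61 [583.7 -38.6  75.1]
top claw_bar 0.44 [569.3 -37.9  75.5]
top lever_pad 0.75 [630.5 -37.5 133.1]
```

The bar has dropped onto the door in front of the keeper at (570, 75), and both cameras agree. Next I'll lift, level the tool, and move to the robot's side of the lever.

Request:
move_arm(steps=[[0,0,0,0,0,0.04,0],[0,-7,0,-0.005,0,0.03,0],[0,-7,0,-0.01,0,0,0],[0,-6,0,-0.015,0,0,0],[0,0,0,-0.005,0,0,0]])

```text
clock: 46.45
eef_pos: [587.9, -38.8, 225.6]
tool_rot: [-3.133, 0.029, 1.572]
force: [0.1, 0.2, 0.1]
width: -0.1
gripper_force: 0.0
```

Request:
move_arm(steps=[[0,0,0,0,0,-0.03,0],[0,0,0,0,0,-0.03,0],[0,0,0,0,0,-0.03,0],[0,0,0,0,0,0,0],[0,0,0,0,0,0,0]])

```text
clock: 46.95
eef_pos: [595.2, -38.4, 135.7]
tool_rot: [-3.137, 0.026, 1.57]
force: [-0.2, 0.1, -0.0]
width: -0.1
gripper_force: 0.0
```

```bash
python3 - <<'E'
from h import *
st()
eyes.get_image("side"); pin("side",["claw_bar","lever_pad","keeper"],1)
E
```

```text
46.95 [595.2 -38.4 135.7] [-3.137  0.026  1.57 ] [-0.2  0.1 -0. ] -0.1 0.0
side claw_bar 0.65 [569.8 -42.2  73.6]
side lever_pad 0.48 [633.7 -39.1 130.2]
side keeper 0.94 [583.7 -36.9  73.7]
```

Request:
move_arm(steps=[[0,0,0,0.012,0,-0.005,0],[0,0,0,0.01,0,0,0],[0,0,0,0.008,0,0,0],[0,0,0,0.006,0,0,0],[0,0,0,0.008,0,0,0]])

```text
clock: 47.65
eef_pos: [638.8, -38.5, 130.7]
tool_rot: [-3.137, 0.026, 1.57]
force: [-1.4, 0.8, -0.5]
width: -0.2
gripper_force: 0.7
```

```bash
python3 - <<'E'
from h import *
st()
eyes.get_image("side"); pin("side",["claw_bar","lever_pad","keeper"],1)
eyes.get_image("top"); pin("top",["claw_bar","lever_pad"],1)
E
```

```text
47.65 [638.8 -38.5 130.7] [-3.137  0.026  1.57 ] [-1.4  0.8 -0.5] -0.2 0.7399462256580591
side claw_bar 0.48 [579.5 -39.9  70.9]
side lever_pad 0.64 [649.  -35.9 131. ]
side keeper 0.26 [643.  -39.3  84.2]
top claw_bar 0.53 [576.4 -39.1  74.1]
```

Request:
move_arm(steps=[[0,0,0,0.008,0,0,0],[0,0,0,0.008,0,-0.002,0],[0,0,0,0.007,0,-0.003,0],[0,0,0,0.006,0,-0.004,0],[0,0,0,0,0,0,0]])

```text
clock: 48.5
eef_pos: [668.7, -38.5, 120.7]
tool_rot: [-3.139, 0.026, 1.57]
force: [0.1, -1.0, -0.2]
width: 0.2
gripper_force: 0.0
```

```bash
python3 - <<'E'
from h import *
st()
a,_=eyes.get_image("side"); pin("side",["claw_bar","lever_pad","keeper"],1)
cv2.imwrite("pics/c2.png",cv2.resize(a[130:250,210:310],(600,720)[:2],interpolation=cv2.INTER_CUBIC)[:600])
b,_=eyes.get_image("top"); pin("top",["claw_bar","lever_pad"],1)
E
```

```text
48.5 [668.7 -38.5 120.7] [-3.139  0.026  1.57 ] [ 0.1 -1.  -0.2] 0.2 0.0
side claw_bar 0.51 [583.5 -41.   77. ]
side lever_pad 0.69 [678.2 -37.  120.3]
side keeper 0.8 [583.9 -39.3  72.8]
top claw_bar 0.59 [582.9 -40.8  77.9]
top lever_pad 0.62 [675.5 -38.8 120.5]
```

View pics/c2.png

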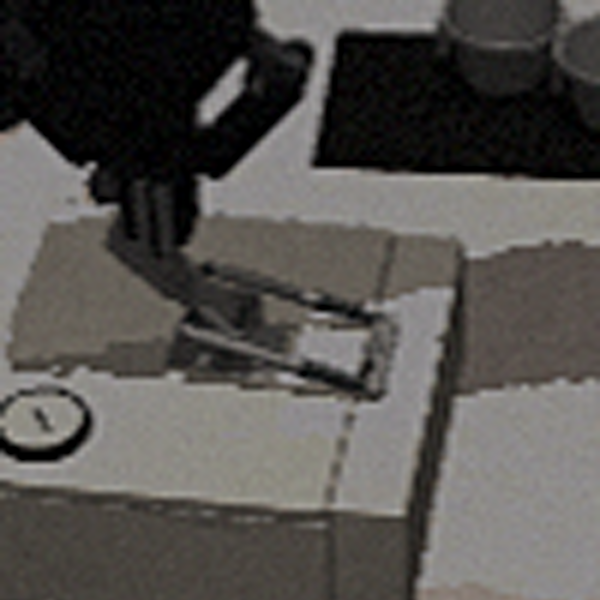

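The bar sits at the keeper (crop, near (375,350)) and the lever is at about 45°. I'll keep pressing it down along its arc.

Request:
move_arm(steps=[[0,0,0,0.006,0,-0.005,0],[0,0,0,0.005,0,-0.006,0],[0,0,0,0.004,0,-0.006,0],[0,0,0,0,0,0,0]])

```text
clock: 49.25
eef_pos: [683.1, -38.6, 103.2]
tool_rot: [-3.137, 0.026, 1.57]
force: [0.1, 0.2, 0.5]
width: -0.2
gripper_force: 0.0
```

```bash
python3 - <<'E'
from h import *
st()
a,_=eyes.get_image("side"); pin("side",["claw_bar","lever_pad","keeper"],1)
b,_=eyes.get_image("top"); pin("top",["claw_bar","lever_pad"],1)
E
```

```text
49.25 [683.1 -38.6 103.2] [-3.137  0.026  1.57 ] [0.1 0.2 0.5] -0.2 0.0
side claw_bar 0.63 [ 519.1 -315.4   21.4]
side lever_pad 0.63 [691.4 -36.3  99.1]
side keeper 0.78 [585.1 -38.2  72.8]
top claw_bar 0.56 [582.7 -44.   76.2]
top lever_pad 0.66 [687.3 -35.3 103.1]
```

Request:
move_arm(steps=[[0,0,0,0.003,0,-0.005,0],[0,0,0,0.002,0,-0.005,0],[0,0,0,0,0,0,0]])

```text
clock: 49.9
eef_pos: [687.6, -38.6, 93.6]
tool_rot: [-3.137, 0.026, 1.57]
force: [-0.8, -0.1, 1.4]
width: 0.0
gripper_force: 0.0
```

Request:
move_arm(steps=[[0,0,0,0.001,0,-0.003,0],[0,0,0,0,0,-0.002,0],[0,0,0,0,0,0,0]])

```text
clock: 50.2
eef_pos: [688.7, -38.6, 89.3]
tool_rot: [-3.138, 0.026, 1.57]
force: [-0.2, -0.3, -0.2]
width: -0.1
gripper_force: 0.0
```

```bash
python3 - <<'E'
from h import *
st()
a,_=eyes.get_image("side"); pin("side",["claw_bar","lever_pad","keeper"],1)
b,_=eyes.get_image("top"); pin("top",["claw_bar","lever_pad"],1)
E
```

```text
50.2 [688.7 -38.6  89.3] [-3.138  0.026  1.57 ] [-0.2 -0.3 -0.2] -0.1 0.0
side claw_bar 0.56 [584.1 -42.7  74.2]
side lever_pad 0.71 [694.5 -36.6  89.6]
side keeper 0.95 [585.9 -38.6  72.9]
top claw_bar 0.65 [583.4 -41.2  74.6]
top lever_pad 0.6 [579.6 -40.9   2.3]
```

Request:
move_arm(steps=[[0,0,0,0,0,-0.002,0],[0,0,0,0,0,-0.002,0],[0,0,0,0,0,0,0]])

```text
clock: 50.85
eef_pos: [689.1, -38.6, 87.2]
tool_rot: [-3.139, 0.027, 1.57]
force: [-3.0, -0.6, 10.0]
width: 0.1
gripper_force: 4.6
```

Request:
move_arm(steps=[[0,0,0,0,0,-0.001,0],[0,0,0,0,0,0,0]])

```text
clock: 51.05
eef_pos: [689.2, -38.6, 87.1]
tool_rot: [-3.139, 0.027, 1.57]
force: [-3.6, -0.8, 14.1]
width: 0.3
gripper_force: 6.9
```

```bash
python3 - <<'E'
from h import *
st()
a,_=eyes.get_image("side"); pin("side",["claw_bar","lever_pad"],1)
E
```

```text
51.05 [689.2 -38.6  87.1] [-3.139  0.027  1.57 ] [-3.6 -0.8 14.1] 0.3 6.9147555297240615
side claw_bar 0.61 [584.  -41.9  74.8]
side lever_pad 0.75 [691.5 -37.5  85.3]
```

Request:
move_arm(steps=[[0,0,0,0,0,-0.002,0],[0,0,0,0,0,-0.001,0],[0,0,0,0,0,0,0],[0,0,0,0,0,0.01,0],[0,0,0,0,0,0.04,0]])

```text
clock: 51.7
eef_pos: [685.5, -39.2, 128.3]
tool_rot: [-3.13, 0.027, 1.571]
force: [1.1, -0.9, -0.9]
width: -0.2
gripper_force: 0.0
```

Request:
move_arm(steps=[[0,0,0,0,0,0.05,0],[0,0,0,-0.04,0,0.05,0],[0,0,0,-0.05,0,0.05,0],[0,0,0,-0.05,0,0.03,0],[0,0,0,-0.05,0,0,0]])

```text
clock: 52.2
eef_pos: [530.7, -37.9, 285.0]
tool_rot: [3.137, 0.026, 1.57]
force: [0.3, 0.0, -0.4]
width: 0.0
gripper_force: 0.0
```

Request:
move_arm(steps=[[0,0,0,-0.05,0,0,0],[0,0,0,-0.03,0,0,0],[0,0,0,0,0,0,0]])

```text
clock: 52.5
eef_pos: [444.7, -39.1, 281.8]
tool_rot: [-3.135, 0.029, 1.57]
force: [0.7, -0.3, 1.0]
width: -0.2
gripper_force: 0.0
```

```bash
python3 - <<'E'
from h import *
st()
a,_=eyes.get_image("side"); pin("side",["claw_bar","lever_pad","keeper","dish1_mid","dish2_mid","dish3_mid","cap1a_mid","phone"],1)
cv2.imwrite("pics/f.png",cv2.resize(a[100:270,180:400],(776,600),interpolation=cv2.INTER_CUBIC))
E
```

```text
52.5 [444.7 -39.1 281.8] [-3.135  0.029  1.57 ] [ 0.7 -0.3  1. ] -0.2 0.0
side claw_bar 0.48 [583.8 -42.   75.2]
side lever_pad 0.53 [694.5 -35.7  85.2]
side keeper 0.92 [584.1 -42.8  72. ]
side dish1_mid 0.79 [ 574.9 -334.1   19.1]
side dish2_mid 0.91 [ 519.3 -311.1   20.3]
side dish3_mid 0.57 [ 426.3 -320.1   17.5]
side phone 0.74 [396.2  -8.8  -3.7]
```

View pics/f.png

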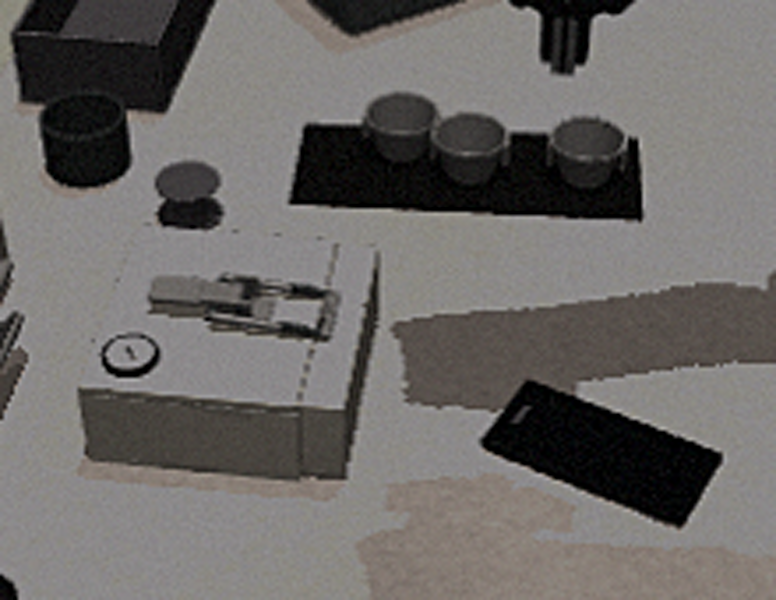

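Dish1 was knocked aside to about (575,-334) next to dish2. I'll check whether it is still fully on the mat.

```bash
python3 - <<'E'
from fit import *
a,_=eyes.get_image("top"); pin("top",["dish1_mid","dish2_mid","dish3_mid","mat","claw_bar","lever_pad"],2)
for n in("side","top"):
    W=cloud(n,3)
    for g in([575,-334],[519,-311],[425,-320]):print(n,*dishfit(W,g)[:4])
    s,_=eyes.get_image(n); k=(s.max(2)<45)&(abs(W[...,2]-3)<8)&(W[...,1]<-230)&(W[...,1]>-400)&(W[...,0]>350)&(W[...,0]<690)
    P=W[k]
    for x in(550,575,600): print(x,np.percentile(P[abs(P[:,0]-x)<8][:,1],[1,99]).round(1))
cv2.imwrite("pics/m.png",cv2.resize(a[170:295,375:445],(392,600)[:2],interpolation=cv2.INTER_CUBIC))
E
```

```text
top dish1_mid 0.6 [ 578.5 -333.8   21.9]
top dish2_mid 0.87 [ 524.4 -310.    24.5]
top dish3_mid 0.56 [ 425.3 -324.1   25.4]
top mat 0.97 [ 519.8 -312.8    4.8]
top mat 0.63 [581.4 -38.5   0.6]
top claw_bar 0.43 [583.2 -41.7  77.2]
top lever_pad 0.58 [692.1 -39.5  88.3]
side [ 574.6 -331.6] 1.7 368 3.03
side [ 521.5 -310.2] 1.1 352 2.15
side [ 426.3 -319. ] 0.1 334 2.11
550 [-329.4 -257.1]
575 [-317.1 -255.3]
600 [-346.7 -252.9]
top [ 575. -331.] 3.0 363 2.17
top [ 519.9 -310.1] 2.9 318 2.18
top [ 425.7 -318.2] 1.7 286 1.84
550 [-362.1 -260.8]
575 [-309.6 -259.2]
600 [-318.2 -258. ]
```

View pics/m.png

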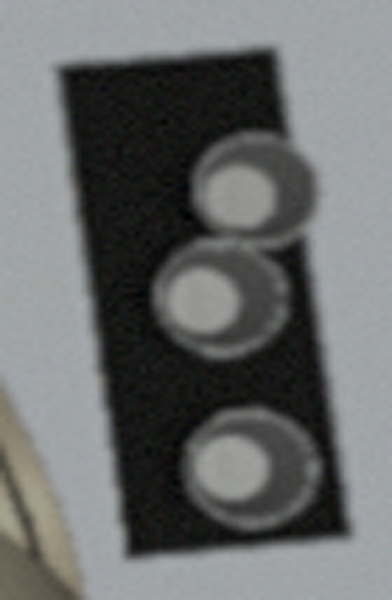

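All three dishes are empty and upright with their feet on the mat; dish1's foot is about 12 mm inside the edge. The lever is flat and the claw is hooked, so I'm handing in.

```bash
python3 -c "
from cell import ctrl
print(ctrl.finish_job())"
```

```text
the job is handed in; nothing more can be done
None
```

Job handed in: all four capacitors went into the tray, the three emptied dishes are upright on the mat (dish1 was knocked aside late on but its foot stayed about 12 mm inside the edge), and the tray is shut with the claw hooked in front of the keeper and the lever latched flat.

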